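# Lay up the adhesive tray: gel, primer and bond in their sockets, etch syringe on its rest

## Robot

A 6-joint arm with a two-finger parallel gripper is mounted at the origin on a cart in front of the work surface, level with it; the furniture and walls round the work are solid. World frame = base frame: x ahead of the robot, y to its left, z up, the work surface at z = 0. Lengths are in m, angles in rad, forces in N, time in s.
With the tool pointing down it reaches from about 0.275 to 0.85 m from the base axis. Payload 5.2 kg.
Tool frame: the origin (TCP) lies between the finger pads; the fingertips stand arm.tip_reach ahead of it and the grasp point (between the pads) lies 5 mm behind it (arm.tip_reach is the distance from the TCP to the fingertips, in m); y points along the fingers, x is the direction in which the jaws open and shut, and the axes are right-handed (so a half turn about y gives the same grasp; the last joint's range is limited). The gripper opens to 85 mm and grips with 20 to 120 N. Pads are 22 mm wide; open, the fingers measure 114 mm over their backs; the gripper's body (76 mm by 85 mm) begins 54 mm behind the grasp point. The pads swing forward as they close: fully open they stand 13 mm farther back than shut.
Start: joints at [-1.53, 0.259, 1.535, -0, 1.348, -0.203], TCP at [0.133, -0.534, 0.245] pointing down, gripper open.
Joint ranges: [-3.14, 3.14], [-0.91, 2.08], [0.19, 2.58], [-1.22, 4.36], [0.22, 2.71], [-3.12, 3.12]. Speed limits (rad/s): [2.57, 2.57, 3.14, 3.14, 3.14, 3.14].

## Interface

Orientations are given as [roll, pitch, yaw] about the fixed x, y, z axes, in that order (R = Rz(yaw) Ry(pitch) Rx(roll)).
In Python, from cell import arm gives the robot as it stands.
- The arm moves only by the tool servo_tool, never from a script. Its argument "steps" is a list of rows, each an object with "translation": the shift along the tool's x, y, z in units of 25 mm (1.0 is 25 mm), a list of three; "angular": the turn, a rotation vector about the tool's x, y, z in rad, a list of three; "fingers": the opening, from -1 (shut) to 1 (fully open). A call has 1 to 8 rows; each row is the pose to reach, as a shift and turn from the pose commanded when the call began, along the tool's axes at that moment; what a row does not reach only later rows make up. A row lasts 1/8 s, in which the tool goes at most 62.5 mm and 10.7 degrees, less where a joint would pass 70% of its speed; a pose out of reach is approached as far as the arm can. A call with a gripper value outside its range is refused whole. The fingers move at their own pace and stop on an object; "squeeze" is the grip in N (left out, the last holds). Time passes only in rows, so rows that repeat a pose let the fingers close. It gives the time, the measured TCP pose, the force and the opening at its end, in the units of the state.
- arm.read_state(): the state, without advancing time (a new reading comes with each control period).
- arm.get_image(name): name is "side" or "top" or "wrist"; returns a dict with "color" (480x640x3 uint8, red, green, blue), "vfov" (degrees; the focal length in pixels is half the picture's height over the tangent of half this angle, whatever the lens; pixels are square), "cx", "cy" (the principal point, pixels), "k1" (the pictures are not rectified: a ray, as slopes to the right and down, at radius r is drawn at 1 + k1 r^2 times it, then the intrinsics apply), "R" (3x3) and "t" (3): a world point X has camera coordinates R X + t. Camera axes: x right, y down, z forward; pixel columns grow to the right and rows downward; lengths in m; the calibration is good to about 2 mm. A picture is of the moment at which its call begins. There is no depth.
- arm.hand_in(): hands the job in, once; it reports no verdict.
The state is a dict: "clock": time; "joint_pos": joint angles; "joint_velocities": joint speeds; "tau": joint torques, N m; "ee_pos": TCP position; "ee_rot": TCP orientation; "wrist_force": force on the tool from outside, world axes, zero at the start; "ft_torque": the same for the moment, N m; "grip_width": finger opening in m.
Only numpy, scipy, OpenCV 4.12 (cv2) and the standard library are available. Lean on these libraries where they do the work, as an engineer would, in place of code of your own. Each camera call takes 0.05 s, during which the arm holds its last target.

## Task

Lay up the tray for an adhesive filling: stand the green-topped gel jar in the green socket, the white bottle in the white socket and the amber dropper bottle in the orange socket, all kept upright on the way, and lay the blue syringe lengthwise in both blue wire forks, centred between them. The white syringe and the amber spray bottle look similar but do not belong to this set: leave them where they are.

Things in the scene. Friction and masses are not known exactly. Their poses are not given: they have to be found in the camera images.
- gel_jar: Upright gel jar, blue label, black cap with a bright green top; 39 mm diameter, 81 mm high. Grip its straight body, between 10 and 55 mm above its underside (the cap above 60 mm has no hold). Origin: centre of its underside, z up. About 70 g. It goes into green_socket.
- white_bottle: Small upright all-white bottle with a ribbed white cap; 27 mm diameter, 72 mm high. Grip the straight body, up to 50 mm above its underside (no hold above 54 mm). Origin: centre of its underside, z up. About 30 g. It goes into white_socket.
- amber_dropper: Upright amber (dark brown) dropper bottle with a brown collar and dark rubber bulb; 34 mm diameter, 109 mm high in all. Grip the body, up to 45 mm above its underside (it narrows from 46 mm; no hold above 56 mm). Origin: centre of its underside, z up. About 45 g. It goes into orange_socket.
- blue_syringe: Lying gel syringe with a BLUE barrel, 117 mm long along its own y; nozzle at -y, white plunger at +y. Barrel from y = -37 to +24 mm, 14 mm wide and high over its flanges; thinner (about 6 mm) beyond. Grip the barrel across (along its x). Origin: mid-length, at its underside on the surface, z up. About 12 g. Goes on blue_rest; lying there its plunger sags about 4 degrees.
- white_syringe: Look-alike, stays where it is: the same 117 mm syringe lying on the worktop, but with a WHITE barrel. Origin: mid-length, at its underside; y along it. Also near the work, fixed and not to be handled: a power strip (56 mm wide, 42 mm high, plugs up to about 0.1 m) lying straight away from the robot at y = -0.13, from x = 0.49 to 0.80.
- amber_spray: Look-alike, stays where it is: amber (dark brown) bottle like the dropper, but taller and with a white spray pump; 45 mm diameter, 154 mm high. Origin: centre of its underside, z up.
- green_socket: Fixed round cup of green rubber on a square grey foot, one of three in a row in a shallow pale blue tray (180 x 270 mm, rim 13 mm high). Inner diameter 46 mm, flaring by 3 mm all round in its top 6 mm. Origin: on its axis at its underside, 5 mm above the worktop; inner floor 4 mm and rim 19 mm above the origin; z up. Sockets stand 83 mm apart and swap places.
- orange_socket: The same with an orange cup, inner diameter 41 mm. Origin: on its axis at its underside, 5 mm above the worktop; inner floor 4 mm and rim 19 mm above the origin; z up.
- white_socket: The same with a white cup, inner diameter 34 mm. Origin: on its axis at its underside, 5 mm above the worktop; inner floor 4 mm and rim 19 mm above the origin; z up.
- blue_rest: Fixed syringe rest at the front of the tray, 90 mm nearer than the sockets' row: two blue wire forks on a grey foot, at its y = -29 and +29 mm (54 mm free between). The syringe lies in both, along its y, either way round. A fork's mouth: flat, 17 mm wide, 15 mm above the origin; flares to 40 mm between its points, 31 mm up. Origin: mid-foot, underside, 5 mm above the worktop; z up.
Things that resemble listed ones, but are neither listed nor needed, are in the scene too. What is shaped like the gel_jar but red is not meant.

How it is judged:
At the end, for the whole second after the job is handed in: Jar and bottles each upright (0.12 rad) on the floor of their own socket (axis within 8 mm); blue syringe in both blue forks, either way round (8 mm across, 15 mm along, 0.2 rad); white syringe and spray bottle within 25 mm of where they stood; all released, at rest (horizontal distance between gel_jar and green_socket below 0.008 m and z of gel_jar in the frame of green_socket below 0.009 m and angle between each of gel_jar, amber_dropper, white_bottle's own z axis and vertical below 0.12 rad and horizontal distance between amber_dropper and orange_socket below 0.008 m and z of amber_dropper in the frame of orange_socket below 0.009 m and horizontal distance between white_bottle and white_socket below 0.008 m and z of white_bottle in the frame of white_socket below 0.009 m and x of blue_syringe in the frame of blue_rest between -0.008 and 0.008 m and y of blue_syringe in the frame of blue_rest between -0.015 and 0.015 m and z of blue_syringe in the frame of blue_rest between 0.009 and 0.02 m and angle between the y axis of blue_syringe and the y axis of blue_rest, either way round below 0.2 rad and linear speed of each of gel_jar, amber_dropper, white_bottle, blue_syringe below 0.02 m/s and distance of each of white_syringe, amber_spray from where it was at the start of the episode below 0.025 m); the robot touches nothing.
It fails at once if a jar or bottle of the set tips over or is laid down (more than about 35 degrees) (angle between any of gel_jar, amber_dropper, white_bottle's own z axis and vertical above 0.6 rad).
It fails at once if the white syringe or the amber spray bottle is taken away or pushed aside (more than 40 mm) or the spray bottle tips (distance of any of white_syringe, amber_spray from where it was at the start of the episode above 0.04 m or angle between amber_spray's own z axis and vertical above 0.6 rad).
It also fails if it takes over 115 s, if anything falls off the work surface, if the arm or the gripper's body presses on something with over 40 N, if the wrist force passes 120 N, or if a joint passes its speed limit or range.

## Working session

There is one attempt and no reset: what is moved stays moved. The work goes in short steps, Python scripts to look and compute and a tool call to move; the robot and the scene stay as the last step left them, time stands still between calls to the robot, and variables do not carry over. Pictures are saved under pics/ and viewed, and the job is handed in when it is done.

Besides the shell and the picture viewer there is one more tool, called after "Emit:" as name(argument=value, ...) on one line, values as JSON. servo_tool: Moves the arm, as the interface text tells. Its arguments: {"type":"object","properties":{"steps":{"type":"array"},"squeeze":{"type":"number"}},"required":["steps"]}

```bash
mkdir -p pics; ls; cat > h.py <<'E'
import numpy as np, cv2, pickle
from cell import arm
def K(im):
    h=im['color'].shape[0]; f=h/2/np.tan(np.radians(im['vfov'])/2)
    return np.array([[f,0,im['cx']],[0,f,im['cy']],[0,0,1]]), np.array([im['k1'],0,0,0,0.])
def ray(im,px):
    k,d=K(im); p=cv2.undistortPoints(np.array([[px]],float),k,d)[0,0]
    R=np.array(im['R']);t=np.array(im['t'])
    return -R.T@t, R.T@np.array([p[0],p[1],1])
def onz(im,px,z=0):
    c,v=ray(im,px); s=(z-c[2])/v[2]; return c+s*v
def proj(im,X):
    k,d=K(im); R=np.array(im['R']);t=np.array(im['t'])
    return cv2.projectPoints(np.array(X,float).reshape(-1,1,3),cv2.Rodrigues(R)[0],t,k,d)[0][:,0]
def snap(name,tag):
    im=arm.get_image(name); cv2.imwrite(f'pics/{tag}.png',im['color'][:,:,::-1]); pickle.dump(im,open(f'pics/{tag}.pkl','wb')); return im
def load(tag): return pickle.load(open(f'pics/{tag}.pkl','rb'))
E
python3 - <<'E'
from h import *
for n in ('top','side','wrist'):
    im=snap(n,n+'0'); R=np.array(im['R']);print(n,im['vfov'],im['k1'],-R.T@np.array(im['t']))
s=arm.read_state(); print({k:np.round(v,4) for k,v in s.items()},arm.tip_reach)
E
```

```text
pics
top 45.384907529001154 0.056324055559758834 [0.27334555 0.02703279 1.33846795]
side 54.645558889248775 0.021868213828195322 [ 0.25999677 -0.86665063  0.45190052]
wrist 65.28026296062042 0.0005982602656843433 [ 0.19620283 -0.51826121  0.37381556]
{'clock': np.float64(0.15), 'joint_pos': array([-1.5298,  0.2592,  1.5358, -0.    ,  1.348 , -0.2028]), 'joint_velocities': array([ 0.0024, -0.0001,  0.0002, -0.0019, -0.0013, -0.0011]), 'tau': array([ 1.40000e-03, -4.46388e+01, -2.90821e+01, -4.00000e-04,
        8.10000e-03, -0.00000e+00]), 'ee_pos': array([ 0.1328, -0.5334,  0.2447]), 'ee_rot': array([-1.5705e+00,  1.4000e-03, -1.3270e+00]), 'wrist_force': array([ 0.0612, -0.0164,  0.1395]), 'ft_torque': array([0.0246, 0.0712, 0.0344]), 'grip_width': np.float64(0.0858)} 0.014
```

View pics/top0.png

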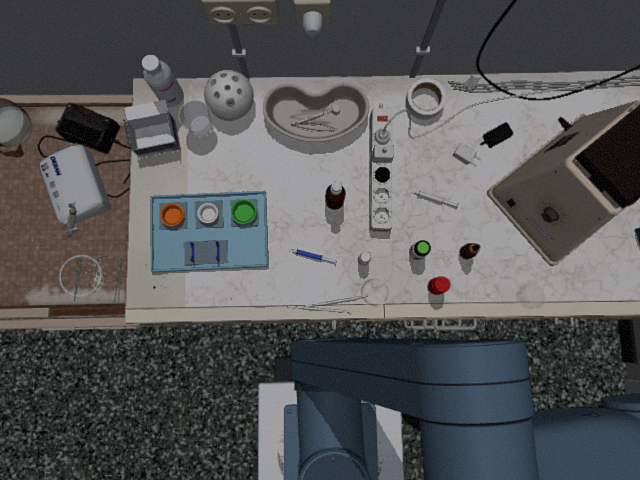

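View pics/side0.png

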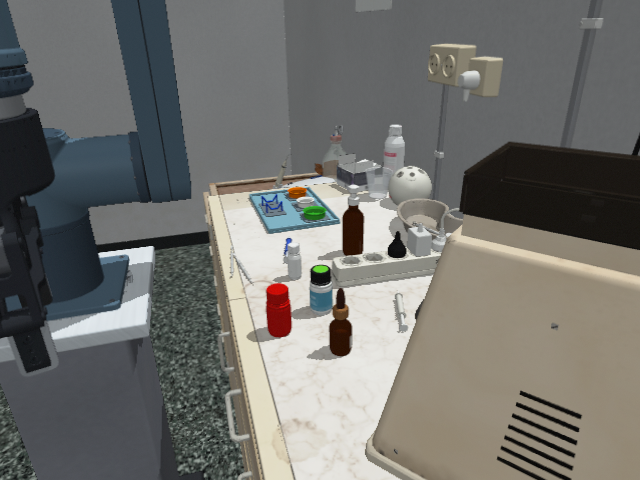

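View pics/wrist0.png

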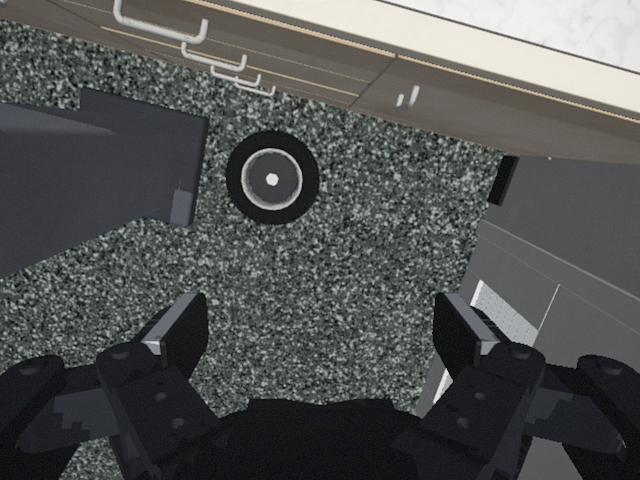

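```bash
python3 - <<'E'
from h import *
im=load('top0'); c=im['color'][:,:,::-1]
a=cv2.resize(c[160:310,280:500],None,fx=3.6,fy=3.6,interpolation=cv2.INTER_CUBIC); cv2.imwrite('pics/crop1.png',a)
a=cv2.resize(c[185:280,140:280],None,fx=5.5,fy=5.5,interpolation=cv2.INTER_CUBIC); cv2.imwrite('pics/crop2.png',a)
s=load('side0')['color'][:,:,::-1]
a=cv2.resize(s[170:370,220:440],None,fx=3,fy=3,interpolation=cv2.INTER_CUBIC); cv2.imwrite('pics/crop3.png',a)
E
```

```text
(no output)
```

View pics/crop1.png

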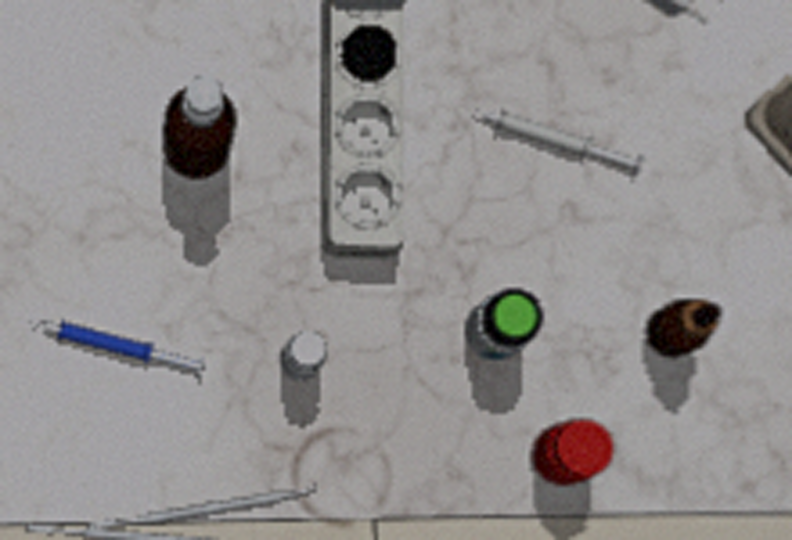

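View pics/crop2.png

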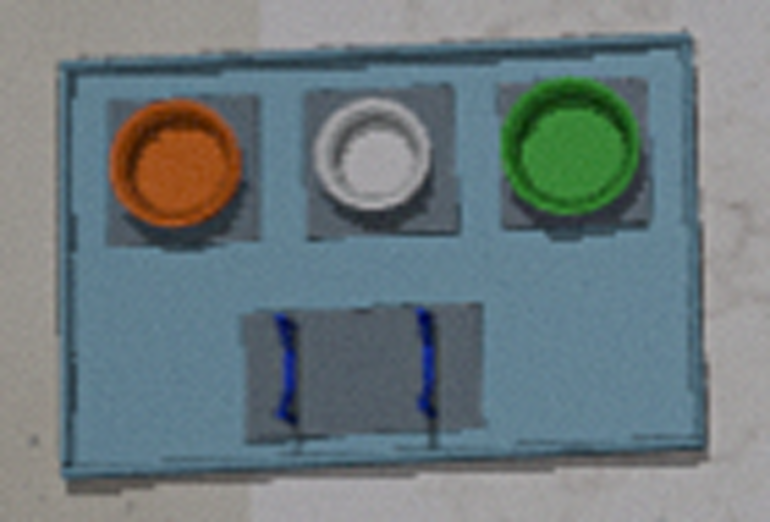

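View pics/crop3.png

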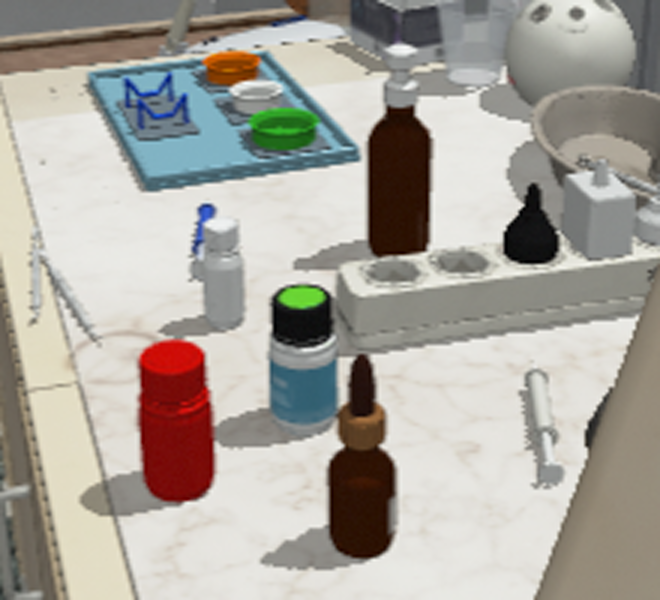

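```bash
python3 - <<'E'
from h import *
t=load('top0');s=load('side0')
c1=lambda u,v:((u+.5)/3.6-.5+280,(v+.5)/3.6-.5+160)
c2=lambda u,v:((u+.5)/5.5-.5+140,(v+.5)/5.5-.5+185)
c3=lambda u,v:((u+.5)/3-.5+220,(v+.5)/3-.5+170)
P=lambda n,x:print(n,np.round(x,4))
P('gel',onz(t,c1(515,316),.081));P('gel side',onz(s,c3(303,296),.081))
P('gel base side',onz(s,c3(303,418),.0))
P('white',onz(t,c1(312,350),.072));P('white s',onz(s,c3(221,231),.072))
P('drop',onz(t,c1(708,313),.109));P('drop s',onz(s,c3(361,360),.107))
P('spray',onz(t,c1(200,145),.0));
a=onz(t,c1(60,331),.007);b=onz(t,c1(151,354),.007);P('syr noz end',a);P('syr pl end',b);P('len',[np.linalg.norm(a-b)])
w=(b-a)/np.linalg.norm(b-a); P('origin',(a+b)/2+w*.0065); P('yaw of jaw',[np.degrees(np.arctan2(w[1],w[0]))])
S=[onz(t,c2(*p),.024) for p in((176,163),(372,154),(570,146))]
for n,x in zip('owg',S):P(n,x)
P('d',[np.linalg.norm(S[1]-S[0]),np.linalg.norm(S[2]-S[1])])
F=[onz(t,c2(*p),.007) for p in((241,315),(482,302),(484,426),(247,443))];P('rest foot',np.mean(F,0))
F=[onz(t,c2(*p),.036) for p in((281,317),(421,310),(429,414),(283,418))];P('tips',np.array(F));P('rest tips',np.mean(F,0))
print('row ang',np.degrees(np.arctan2(*(S[0]-S[2])[[0,1]])))
d=S[0]-S[2];d/=np.linalg.norm(d);n=np.array([d[1],-d[0],0]);P('rest pred',S[1]+ .09*np.array([-d[1],d[0],0]));
E
```

```text
gel [ 0.441  -0.2088  0.081 ]
gel side [ 0.4434 -0.2106  0.081 ]
gel base side [ 0.4424 -0.2093  0.    ]
white [ 0.423  -0.0845  0.072 ]
white s [ 0.4225 -0.0975  0.072 ]
drop [ 0.4374 -0.3188  0.109 ]
drop s [ 0.4391 -0.3258  0.107 ]
spray [ 0.5692 -0.0206  0.    ]
syr noz end [0.4456 0.073  0.007 ]
syr pl end [0.4296 0.0142 0.007 ]
len [0.0609]
origin [0.4359 0.0373 0.007 ]
yaw of jaw [-105.1585]
o [0.5353 0.3606 0.024 ]
w [0.538  0.2785 0.024 ]
g [0.5403 0.1951 0.024 ]
d [0.0821 0.0834]
rest foot [0.4477 0.2838 0.007 ]
tips [[0.4672 0.3127 0.036 ]
 [0.4692 0.255  0.036 ]
 [0.4257 0.2511 0.036 ]
 [0.425  0.3111 0.036 ]]
rest tips [0.4468 0.2825 0.036 ]
row ang -1.7196406401254958
rest pred [0.4481 0.2758 0.024 ]
```

```bash
cat >> h.py <<'E'
from scipy.spatial.transform import Rotation as Ro
def rot(yaw,tilt=0,axis=(0,0,1)):  # deg; tilt about world axis after yaw
    a=np.array(axis,float); return Ro.from_rotvec(np.radians(tilt)*a/np.linalg.norm(a))*Ro.from_euler('xyz',[-90,0,yaw],degrees=True)
def plan(p,R,show=True):
    s=arm.read_state(); p0=np.array(s['ee_pos']); R0=Ro.from_euler('xyz',s['ee_rot'])
    tr=R0.inv().apply(np.array(p)-p0)/.025; an=(R0.inv()*R).as_rotvec()
    print('t',round(float(s['clock']),2),'pos',np.round(p0,4),'rpy',np.round(np.degrees(s['ee_rot']),1),'q',np.round(s['joint_pos'],3),'w',round(float(s['grip_width']),4),'F',np.round(s['wrist_force'],1),'tip',arm.tip_reach)
    print('MOVE',np.round(tr,2).tolist(),np.round(an,3).tolist(),'mm',round(float(np.linalg.norm(tr)*25)),'deg',round(float(np.degrees(np.linalg.norm(an))),1))
E
python3 - <<'E'
from h import *
t=load('top0')
print('red',onz(t,(280+585/3.6,160+447/3.6),.081), onz(t,(280+560/3.6,160+460/3.6),.0))
print('devcorner',onz(t,(490,195),.0),onz(t,(555,262),0))
plan([.442,-.21,.2],rot(-90))
E
```

```text
red [ 0.35947659 -0.2482583   0.081     ] [ 0.35688055 -0.24948265  0.        ]
devcorner [ 0.57528713 -0.38911568  0.        ] [ 0.41316335 -0.52888277  0.        ]
t 0.15 pos [ 0.1328 -0.5334  0.2447] rpy [-90.    0.1 -76. ] q [-1.53   0.259  1.536 -0.     1.348 -0.203] w 0.0858 F [ 0.1 -0.   0.1] tip 0.014
MOVE [-9.56, 1.8, 15.13] [-0.0, 0.244, -0.001] mm 450 deg 14.0
```

Emit:
servo_tool(steps=[{"translation":[-2,0,3.4],"angular":[0,0.08,0],"fingers":0.5},{"translation":[-4,0.5,6],"angular":[0,0.16,0],"fingers":0.5},{"translation":[-6,1,9],"angular":[0,0.244,0],"fingers":0.5},{"translation":[-8,1.5,12],"angular":[0,0.244,0],"fingers":0.5},{"translation":[-9.56,1.8,15.13],"angular":[0,0.244,0],"fingers":0.5},{"translation":[-9.56,1.8,15.13],"angular":[0,0.244,0],"fingers":0.5},{"translation":[-9.56,1.8,15.13],"angular":[0,0.244,0],"fingers":0.5},{"translation":[-9.56,1.8,15.13],"angular":[0,0.244,0],"fingers":0.5}])

```text
clock: 1.15
ee_pos: [0.4437, -0.2073, 0.1996]
ee_rot: [-1.571, 0.001, -1.566]
wrist_force: [-0.2, -0.1, 0.5]
grip_width: 0.0644
```

```bash
python3 - <<'E'
from h import *
im=snap('wrist','w1')
plan([.442,-.21,.04],rot(-90))
for X in ([.442,-.21,.081],[.442,-.21,0],[.438,-.323,.109],[.438,-.323,0]): print(X,proj(im,X))
E
```

```text
t 1.2 pos [ 0.4436 -0.2079  0.1997] rpy [-90.    0.1 -89.8] q [-6.670e-01  1.890e-01  1.743e+00  1.000e-03  1.211e+00  9.000e-01] w 0.0641 F [-0.   0.4 -0.8] tip 0.014
MOVE [0.09, 6.39, -0.06] [0.0, 0.004, -0.001] mm 160 deg 0.2
[0.442, -0.21, 0.081] [[323.55249538 237.97898265]]
[0.442, -0.21, 0] [[322.83979691 214.29908585]]
[0.438, -0.323, 0.109] [[507.40953706 256.78794317]]
[0.438, -0.323, 0] [[448.83358309 219.12326485]]
```

View pics/w1.png

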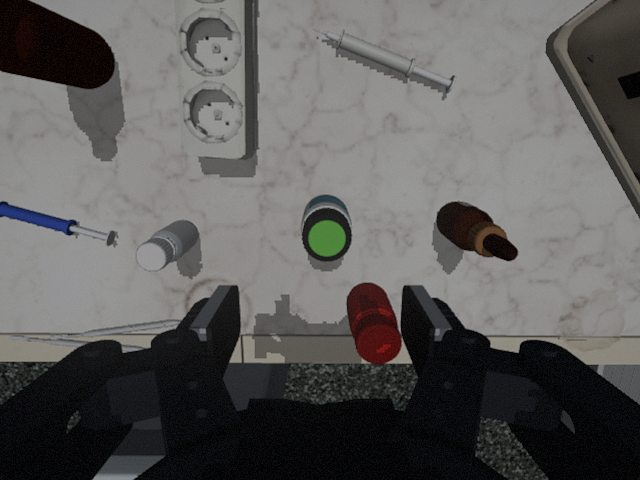

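```bash
python3 - <<'E'
from h import *
im=load('w1'); c=im['color'][:,:,::-1]
cv2.imwrite('pics/w1c.png',cv2.resize(c[180:290,100:540],None,fx=1.8,fy=1.8,interpolation=cv2.INTER_CUBIC))
g=onz(im,(327,239),.081); print('gel',g)
print('white',onz(im,(150,257),.072),'drop tip',onz(im,(512,254),.107))
plan([g[0],g[1],.04],rot(-90))
E
```

```text
gel [ 0.44128339 -0.2123681   0.081     ]
white [ 0.42491324 -0.08518857  0.072     ] drop tip [ 0.43917821 -0.32665241  0.107     ]
t 1.2 pos [ 0.4436 -0.2079  0.1997] rpy [-90.    0.1 -89.8] q [-6.670e-01  1.890e-01  1.743e+00  1.000e-03  1.211e+00  9.000e-01] w 0.0641 F [-0.   0.4 -0.8] tip 0.014
MOVE [0.19, 6.39, -0.09] [0.0, 0.004, -0.001] mm 160 deg 0.2
```

View pics/w1c.png

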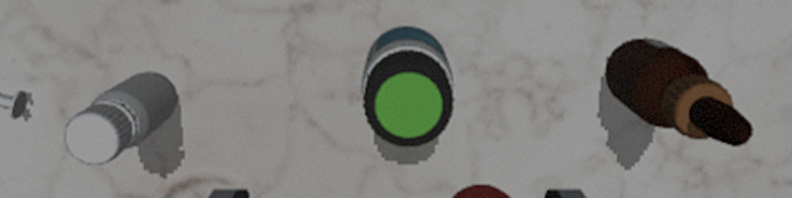

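Emit:
servo_tool(steps=[{"translation":[0.15,2,-0.09],"angular":[0,0,0],"fingers":0.5},{"translation":[0.15,4.4,-0.09],"angular":[0,0,0],"fingers":0.5},{"translation":[0.15,6.39,-0.09],"angular":[0,0,0],"fingers":0.5},{"translation":[0.15,6.39,-0.09],"angular":[0,0,0],"fingers":0.5},{"translation":[0.15,6.39,-0.09],"angular":[0,0,0],"fingers":0.5}])

```text
clock: 1.82
ee_pos: [0.4404, -0.2158, 0.042]
ee_rot: [-1.569, -0.001, -1.572]
wrist_force: [-0.2, 1.1, 0.1]
grip_width: 0.0641
```

```bash
python3 - <<'E'
from h import *
im=snap('wrist','w2');snap('side','s2')
plan([.4415,-.2115,.04],rot(-90))
E
```

```text
t 1.93 pos [ 0.4412 -0.2159  0.0429] rpy [-89.8  -0.2 -90. ] q [-0.683  0.392  1.922 -0.     0.823  0.889] w 0.0641 F [ 0.1 -0.4 -0.4] tip 0.014
MOVE [-0.18, 0.12, 0.01] [-0.003, -0.001, 0.003] mm 5 deg 0.3
```

View pics/w2.png

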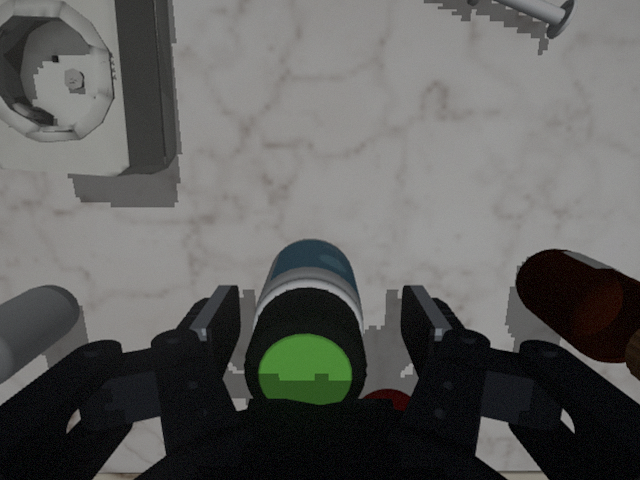

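View pics/s2.png

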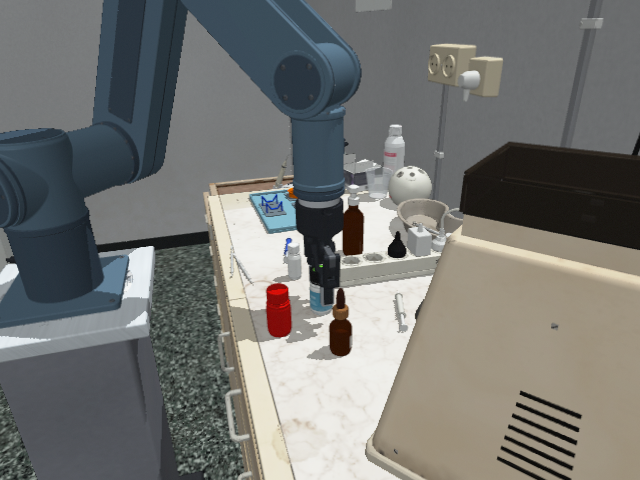

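Emit:
servo_tool(steps=[{"translation":[-0.16,0.1,0],"angular":[0,0,0],"fingers":0.5},{"translation":[-0.16,0.1,0],"angular":[0,0,0],"fingers":-0.2},{"translation":[-0.16,0.1,0],"angular":[0,0,0],"fingers":-0.4},{"translation":[-0.16,0.1,0],"angular":[0,0,0],"fingers":-0.4},{"translation":[-0.16,0.1,0],"angular":[0,0,0],"fingers":-0.4},{"translation":[-0.16,0.1,0],"angular":[0,0,0],"fingers":-0.4}], squeeze=40)

```text
clock: 2.68
ee_pos: [0.4403, -0.2103, 0.0389]
ee_rot: [-1.57, -0.001, -1.571]
wrist_force: [-1.3, 1.4, 6.6]
grip_width: 0.0374
```

```bash
python3 - <<'E'
from h import *
plan([.4415,-.2115,.17],rot(-90))
E
```

```text
t 2.67 pos [ 0.4403 -0.2103  0.0389] rpy [-90.  -0. -90.] q [-0.675  0.396  1.93   0.     0.815  0.896] w 0.0374 F [-1.3  1.4  6.6] tip 0.014
MOVE [0.05, -5.24, 0.05] [-0.001, 0.0, 0.001] mm 131 deg 0.1
```

Emit:
servo_tool(steps=[{"translation":[0,-1,0],"angular":[0,0,0],"fingers":-0.4},{"translation":[0,-2.5,0],"angular":[0,0,0],"fingers":-0.4},{"translation":[0,-4.5,0],"angular":[0,0,0],"fingers":-0.4},{"translation":[0,-6.4,0],"angular":[0,0,0],"fingers":-0.4},{"translation":[-1.6,-6.4,0.4],"angular":[0,0,0],"fingers":-0.4},{"translation":[-3.2,-6.4,0.8],"angular":[0,0,0],"fingers":-0.4},{"translation":[-4.8,-6.4,1.2],"angular":[0,0,0],"fingers":-0.4},{"translation":[-6.4,-6.4,1.6],"angular":[0,0,0],"fingers":-0.4}])

```text
clock: 3.68
ee_pos: [0.48, -0.0489, 0.1982]
ee_rot: [-1.571, -0.0, -1.571]
wrist_force: [1.0, -0.6, -0.8]
grip_width: 0.0374
```

```bash
python3 - <<'E'
from h import *
snap('wrist','w3')
plan([.5405,.195,.16],rot(-90))
E
```

```text
t 3.73 pos [ 0.4804 -0.0445  0.1982] rpy [-90.    0.2 -89.9] q [-0.327  0.176  1.763  0.004  1.203  1.241] w 0.0372 F [-0.1  4.4 -1.3] tip 0.014
MOVE [-9.57, 1.56, 2.42] [-0.001, 0.001, -0.004] mm 250 deg 0.2
```

View pics/w3.png

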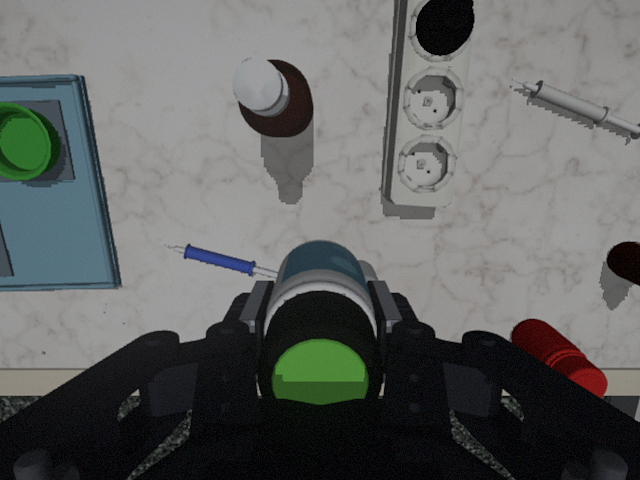

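Emit:
servo_tool(steps=[{"translation":[-1.8,0,0.4],"angular":[0,0,0],"fingers":-0.4},{"translation":[-3.6,0,0.8],"angular":[0,0,0],"fingers":-0.4},{"translation":[-5.4,0,1.3],"angular":[0,0,0],"fingers":-0.4},{"translation":[-7.2,0,1.8],"angular":[0,0,0],"fingers":-0.4},{"translation":[-9,0,2.2],"angular":[0,0,0],"fingers":-0.4},{"translation":[-9.7,0.8,2.41],"angular":[0,0,0],"fingers":-0.4},{"translation":[-9.81,1.56,2.41],"angular":[0,0,0],"fingers":-0.4},{"translation":[-9.81,1.56,2.41],"angular":[0,0,0],"fingers":-0.4}])

```text
clock: 4.72
ee_pos: [0.5384, 0.1945, 0.1565]
ee_rot: [-1.576, -0.001, -1.57]
wrist_force: [-0.8, 0.0, 0.4]
grip_width: 0.0375
```

```bash
python3 - <<'E'
from h import *
im=snap('wrist','w4');snap('top','t4');snap('side','s4')
plan([.5405,.195,.06],rot(-90))
for X in ([.5405,.195,.024],[.538,.278,.024]):print(proj(im,X))
E
```

```text
t 4.88 pos [0.5405 0.1943 0.1594] rpy [-90.   -0.  -90.1] q [ 0.151  0.371  1.596 -0.     1.174  1.723] w 0.0372 F [-0.5 -0.2  0.2] tip 0.014
MOVE [-0.03, 3.98, -0.0] [-0.0, -0.001, 0.0] mm 99 deg 0.1
[[318.3870671  226.97754211]]
[[202.97971786 230.50905096]]
```

View pics/w4.png

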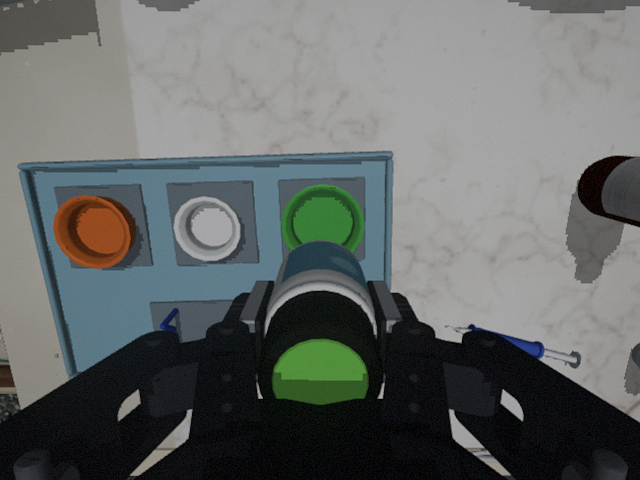

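```bash
python3 - <<'E'
from h import *
def fit(im,mask,z,zlo=None):
    cs,_=cv2.findContours(mask.astype(np.uint8)*255,cv2.RETR_EXTERNAL,cv2.CHAIN_APPROX_NONE)
    c=max(cs,key=cv2.contourArea)[:,0].astype(float)
    P=np.array([onz(im,p,z) for p in c])[:,:2]
    A=np.c_[2*P,np.ones(len(P))];b=(P**2).sum(1)
    for _ in range(6):
        s=np.linalg.lstsq(A,b,rcond=None)[0]; r=np.sqrt(s[2]+s[0]**2+s[1]**2)
        e=abs(np.hypot(*(P-s[:2]).T)-r); k=e<max(.0015,np.percentile(e,80)); 
        A,b,P=A[k],b[k],P[k]
    return s[:2],r,len(P)
for tag,boxes in (('top0',{'o':(155,200,188,232),'w':(193,200,222,230),'g':(228,196,260,228)}),('t4',{'o':(155,200,188,232),'w':(193,200,222,230)}),('w4',{'o':(45,185,150,275),'w':(165,180,260,270),'g':(275,178,370,240)})):
    im=load(tag);
    for n,(a,b_,c,d) in boxes.items():
        sub=np.zeros((480,640),bool)
        hsv=cv2.cvtColor(im['color'],cv2.COLOR_RGB2HSV).astype(int); H,S,V=hsv[...,0],hsv[...,1],hsv[...,2]
        m={'o':(H<20)&(S>130)&(V>60),'g':(H>50)&(H<75)&(S>100)&(V>60),'w':(S<40)&(V>115)}[n]
        sub[b_:d,a:c]=m[b_:d,a:c]
        try: print(tag,n,fit(im,sub,.024))
        except Exception as e: print(tag,n,e)
E
```

```text
top0 o (array([0.53511521, 0.36080038]), np.float64(0.026409595582815717), 61)
top0 w (array([0.53877078, 0.278615  ]), np.float64(0.023255382230307542), 54)
top0 g (array([0.54052156, 0.1953902 ]), np.float64(0.028795603231567792), 68)
t4 o max() iterable argument is empty
t4 w (array([0.53898986, 0.27863535]), np.float64(0.02367904953914535), 56)
w4 o (array([0.53690257, 0.35772974]), np.float64(0.02711980663060447), 192)
w4 w (array([0.53906327, 0.27539398]), np.float64(0.023692729447377037), 188)
w4 g (array([0.54603829, 0.19426354]), np.float64(0.02502463863784016), 110)
```

Emit:
servo_tool(steps=[{"translation":[0,1.2,0],"angular":[0,0,0],"fingers":-0.4},{"translation":[0,2.4,0],"angular":[0,0,0],"fingers":-0.4},{"translation":[0,3.4,0],"angular":[0,0,0],"fingers":-0.4},{"translation":[0.02,4.0,0],"angular":[0,0,0],"fingers":-0.4},{"translation":[0.02,4.2,0.02],"angular":[0,0,0],"fingers":-0.4},{"translation":[0.02,4.4,0.02],"angular":[0,0,0],"fingers":-0.4},{"translation":[0.02,4.46,0.02],"angular":[0,0,0],"fingers":-0.4},{"translation":[0.02,4.46,0.02],"angular":[0,0,0],"fingers":-0.4}])

```text
clock: 5.88
ee_pos: [0.5412, 0.1946, 0.0481]
ee_rot: [-1.57, 0.0, -1.571]
wrist_force: [-0.3, -0.1, -0.4]
grip_width: 0.0371
```

```bash
python3 - <<'E'
from h import *
im=snap('wrist','w5');snap('side','s5')
plan([.541,.1937,.0475],rot(-90))
s=load('s5')['color'][:,:,::-1]
cv2.imwrite('pics/s5c.png',cv2.resize(s[120:300,200:440],None,fx=3,fy=3,interpolation=cv2.INTER_CUBIC))
E
```

```text
t 5.97 pos [0.541  0.1946 0.048 ] rpy [-90.   0. -90.] q [0.151 0.503 1.706 0.    0.933 1.722] w 0.037 F [-0.6  0.2 -0.9] tip 0.014
MOVE [0.03, 0.02, -0.0] [-0.001, -0.0, -0.0] mm 1 deg 0.0
```

View pics/w5.png

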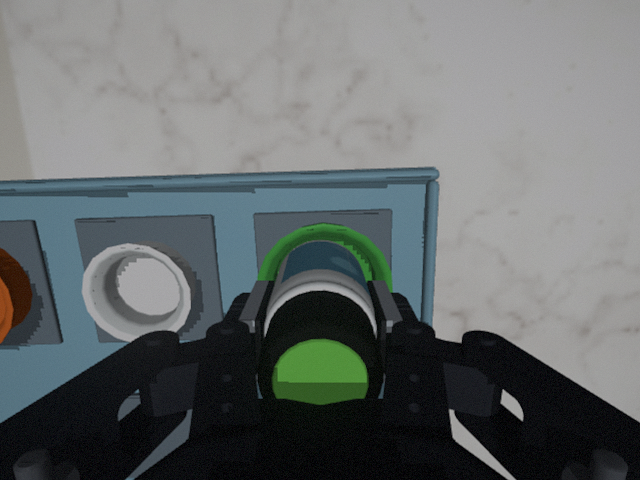

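View pics/s5c.png

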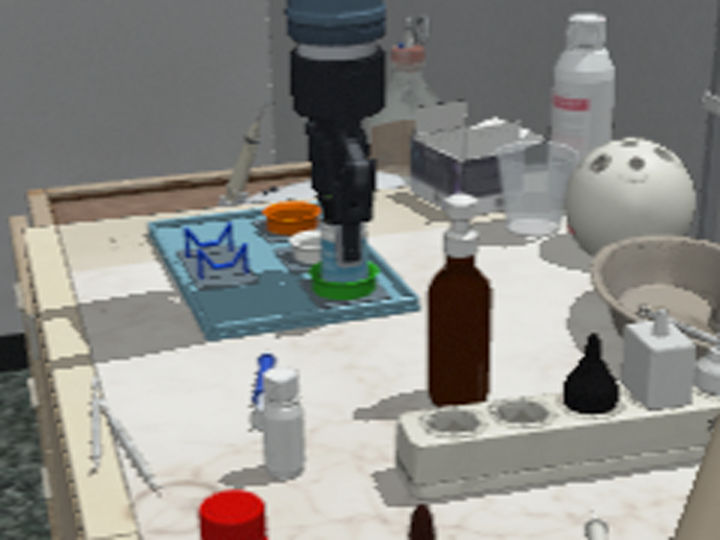

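Emit:
servo_tool(steps=[{"translation":[0.03,0.06,0],"angular":[0,0,0],"fingers":-0.4},{"translation":[0.03,0.06,0],"angular":[0,0,0],"fingers":0.0},{"translation":[0.03,0.06,0],"angular":[0,0,0],"fingers":0.4},{"translation":[0.03,0.06,0],"angular":[0,0,0],"fingers":0.4},{"translation":[0.03,-1,0],"angular":[0,0,0],"fingers":0.4},{"translation":[0.03,-3,0],"angular":[0,0,0],"fingers":0.4},{"translation":[0.03,-5,0],"angular":[0,0,0],"fingers":0.4},{"translation":[0.03,-6,0],"angular":[0,0,0],"fingers":0.4}])

```text
clock: 6.98
ee_pos: [0.5419, 0.1939, 0.2007]
ee_rot: [-1.567, 0.001, -1.571]
wrist_force: [0.3, 0.4, 0.0]
grip_width: 0.0596
```

```bash
python3 - <<'E'
from h import *
im=snap('wrist','w6');snap('top','t6')
plan([.424,-.09,.15],rot(-90))
E
```

```text
t 7.08 pos [0.5427 0.194  0.2011] rpy [-89.6   0.1 -90. ] q [ 0.15   0.334  1.542 -0.     1.259  1.721] w 0.0596 F [-0.1 -0.   0.8] tip 0.014
MOVE [11.36, 2.0, -4.76] [-0.007, -0.0, -0.001] mm 312 deg 0.4
```

View pics/w6.png

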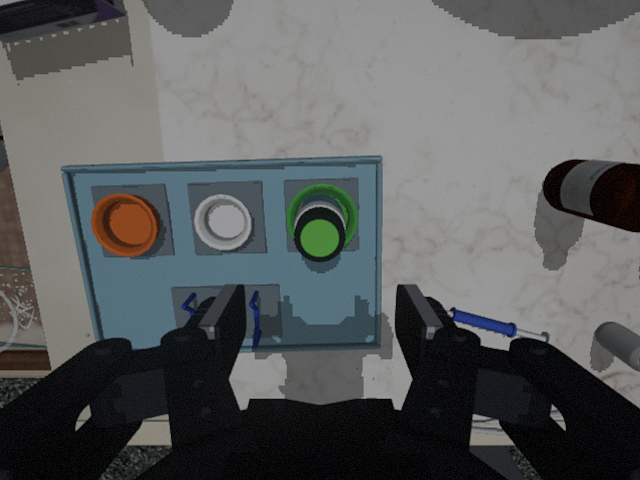

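```bash
cat > kin.py <<'E'
import numpy as np
from scipy.optimize import least_squares
D=[([-1.53,.259,1.536],(.1328,-.5334,.2447)),([-.667,.189,1.743],(.4436,-.2079,.1997)),([-.683,.392,1.922],(.4412,-.2159,.0429)),([.151,.371,1.596],(.5405,.1943,.1594)),([.151,.503,1.706],(.541,.1946,.048)),([.15,.334,1.542],(.5427,.194,.2011)),([-.327,.176,1.763],(.4804,-.0445,.1982)),([-.675,.396,1.93],(.4403,-.2103,.0389))]
def f(p):
    L1,L2,hd,a0,c=p; e=[]
    for q,x in D:
        rho=a0+L1*np.sin(q[1])+L2*np.sin(q[1]+q[2]); z=hd+L1*np.cos(q[1])+L2*np.cos(q[1]+q[2])
        e+=[rho*np.cos(q[0])-c*np.sin(q[0])-x[0],rho*np.sin(q[0])+c*np.cos(q[0])-x[1],z-x[2]]
    return np.array(e)
r=least_squares(f,[.4,.4,0,0,.1]); 
if __name__=='__main__': print(r.x,np.abs(r.fun).max())
E
python3 kin.py
```

```text
[ 0.46296351  0.42071356 -0.10606014  0.00089655  0.11107896] 0.011581571245482869
```

```bash
cat > ik.py <<'E'
from kin import r as kr
import numpy as np
from scipy.spatial.transform import Rotation as Ro
from scipy.optimize import least_squares
L1,L2,hd,a0,c=kr.x
DD=.28
M=np.array([[-1,0,0],[0,0,1],[0,1,0.]]) 
M=np.column_stack([[-1,0,0],[0,0,1],[0,1,0]]).astype(float)
def fk(q,d=DD):
    h=hd+d
    Rq=Ro.from_euler('ZYZYZ',[q[0],q[1]+q[2],q[3],q[4],q[5]])
    A=Ro.from_euler('Z',q[0])
    W=A.apply([a0+L1*np.sin(q[1])+L2*np.sin(q[1]+q[2]),c,h+L1*np.cos(q[1])+L2*np.cos(q[1]+q[2])])
    R=Rq.as_matrix()@M
    return W+d*R[:,1],R
lo=np.array([-3.14,-.91,.19,-1.22,.22,-3.12]);hi=np.array([3.14,2.08,2.58,4.36,2.71,3.12])
def ik(p,R,d=DD,seeds=30):
    best=None;rng=np.random.default_rng(0);sol=[]
    for i in range(seeds):
        q0=np.array([np.arctan2(p[1],p[0])-.2,.5,1.6,rng.uniform(-1,1),1.2,rng.uniform(-3,3)])
        s=least_squares(lambda q:np.r_[(fk(q,d)[0]-p)*5,(fk(q,d)[1]-R).ravel()],q0,bounds=(lo-1.5,hi+1.5))
        if s.cost<1e-6 and not any(np.allclose(s.x,x,atol=.02) for x in sol): sol.append(s.x)
    return sol
def leanR(az,th,camup):
    az=np.radians(az);th=np.radians(th);l=np.array([np.cos(az),np.sin(az),0]);z=np.array([0,0,1.])
    y=-np.sin(th)*l-np.cos(th)*z; tz=(-np.cos(th)*l+np.sin(th)*z)*(1 if camup else -1)
    return np.column_stack([np.cross(y,tz),y,tz])
E
python3 - <<'E'
from ik import *
print(fk([.151,.503,1.706,0,.933,1.722]))
def ok(q): return np.all(q>lo)&np.all(q<hi)
for d in (.24,.30):
 for name,p,azs in (('pick',[.438,-.323,.045],(30,45,60,75,90)),('place',[.536,.359,.054],(-30,-45,-60,-75,-90,90,60))):
  for az in azs:
   for cu in (1,0):
    R=leanR(az,45,cu); pt=np.array(p)+.005*R[:,1]
    for q in ik(pt,R,d,12):
        if abs(q[3])<1.6: print(d,name,az,'up' if cu else 'dn',np.round(q,2),ok(q))
E
```

```text
Traceback (most recent call last):
  File "ik.py", line 11, in fk
    Rq=Ro.from_euler('ZYZYZ',[q[0],q[1]+q[2],q[3],q[4],q[5]])
  File "scipy/spatial/transform/_rotation.pyx", line 1413, in scipy.spatial.transform._rotation.Rotation.from_euler
ValueError: Expected axis specification to be a non-empty string of upto 3 characters, got ZYZYZ
```

```bash
sed -i "s/Rq=.*/Rq=Ro.from_euler('ZYZ',[q[0],q[1]+q[2],q[3]])*Ro.from_euler('YZ',[q[4],q[5]])/" ik.py
python3 - <<'E'
from ik import *
print(fk([.151,.503,1.706,0,.933,1.722]))
def ok(q): return np.all(q>lo)&np.all(q<hi)
for d in (.27,):
 for name,p,azs in (('pick',[.438,-.323,.045],(30,45,60,75,90)),('place',[.536,.359,.054],(-30,-45,-60,-75,-90,90,60))):
  for az in azs:
   for cu in (1,0):
    R=leanR(az,45,cu); pt=np.array(p)+.005*R[:,1]
    for q in ik(pt,R,d,12):
        if abs(q[3])<1.6: print(d,name,az,'up' if cu else 'dn',np.round(q,2),ok(q))
E
```

```text
(array([0.53875765, 0.19433386, 0.04891925]), array([[-2.03660849e-04, -4.02711264e-04,  9.99999898e-01],
       [-9.99999977e-01, -6.12758270e-05, -2.03685542e-04],
       [ 6.13578472e-05, -9.99999917e-01, -4.02698775e-04]]))
0.27 pick 30 up [-0.54  0.74  1.54 -0.68  1.37 -2.31] True
0.27 pick 30 up [-0.54  0.74  1.54 -0.68  1.37  3.97] False
0.27 pick 30 dn [-0.54  0.74  1.54 -0.68  1.37  0.83] True
0.27 pick 45 up [-0.51  0.67  1.67 -0.81  1.21 -2.4 ] True
0.27 pick 45 up [-0.51  0.67  1.67 -0.81  1.21  3.88] False
0.27 pick 45 dn [-0.51  0.67  1.67 -0.81  1.21  0.74] True
0.27 pick 60 up [-0.49  0.6   1.81 -0.97  1.03 -2.46] True
0.27 pick 60 up [-0.49  0.6   1.81 -0.97  1.03  3.82] False
0.27 pick 60 dn [-0.49  0.6   1.81 -0.97  1.03  0.68] True
0.27 pick 75 up [-0.5   0.53  1.95 -1.16  0.85 -2.5 ] True
0.27 pick 75 up [-0.5   0.53  1.95 -1.16  0.85  3.79] False
0.27 pick 75 dn [-0.5   0.53  1.95 -1.16  0.85  0.65] True
0.27 pick 90 up [-0.54  0.46  2.08 -1.41  0.66 -2.48] False
0.27 pick 90 up [-0.54  0.46  2.08 -1.41  0.66  3.8 ] False
0.27 pick 90 dn [-0.54  0.46  2.08 -1.41
[... 571 characters left out ...]
 [ 0.11  0.68  1.64  0.87  1.16 -0.65] True
0.27 place -75 dn [ 0.11  0.68  1.64  0.87  1.16 -3.79] False
0.27 place -75 dn [0.11 0.68 1.64 0.87 1.16 2.49] True
0.27 place -90 up [ 0.11  0.6   1.78  1.02  0.97 -0.59] True
0.27 place -90 dn [ 0.11  0.6   1.78  1.02  0.97 -3.73] False
0.27 place -90 dn [0.11 0.6  1.78 1.02 0.97 2.55] True
0.27 place 90 up [ 0.65  0.96  1.07 -0.6   1.64 -2.37] True
0.27 place 90 up [ 0.65  0.96  1.07 -0.6   1.64  3.92] False
0.27 place 90 dn [ 0.65  0.96  1.07 -0.6   1.64  0.77] True
0.27 place 60 up [ 0.56  1.09  0.81 -0.37  1.94 -2.07] True
0.27 place 60 up [ 0.56  1.09  0.81 -0.37  1.94  4.21] False
0.27 place 60 dn [ 0.56  1.09  0.81 -0.37  1.94  1.07] True
```

Emit:
servo_tool(steps=[{"translation":[1,-1,-0.3],"angular":[0,-0.16,0],"fingers":0.4},{"translation":[2.2,-1.2,-0.8],"angular":[0,-0.33,0],"fingers":0.4},{"translation":[3.4,-1.2,-1.2],"angular":[0,-0.5,0],"fingers":0.4},{"translation":[4.6,-1.2,-1.6],"angular":[0,-0.66,0],"fingers":0.4},{"translation":[5.8,-1.2,-2],"angular":[0,-0.83,0],"fingers":0.4},{"translation":[7,-1.2,-2.4],"angular":[0,-1.0,0],"fingers":0.4},{"translation":[8.2,-1.2,-2.6],"angular":[0,-1.16,0],"fingers":0.4},{"translation":[8.6,-1.2,-2.6],"angular":[0,-1.31,0],"fingers":0.4}])

```text
clock: 8.07
ee_pos: [0.4747, -0.0226, 0.2261]
ee_rot: [-1.571, 0.002, -0.258]
wrist_force: [1.0, 0.9, -0.4]
grip_width: 0.0597
```

```bash
python3 - <<'E'
from h import *
plan([.44,-.22,.23],rot(60))
E
```

```text
t 8.07 pos [ 0.4747 -0.0226  0.2261] rpy [-90.    0.1 -14.8] q [-0.283  0.14   1.734 -0.     1.27  -0.025] w 0.0597 F [ 1.   0.9 -0.4] tip 0.014
MOVE [0.67, -0.16, -7.99] [-0.001, -1.305, -0.002] mm 200 deg 74.8
```

Emit:
servo_tool(steps=[{"translation":[0.1,0,-1],"angular":[0,-0.16,0],"fingers":0.4},{"translation":[0.2,0,-2],"angular":[0,-0.33,0],"fingers":0.4},{"translation":[0.3,-0.1,-3],"angular":[0,-0.5,0],"fingers":0.4},{"translation":[0.4,-0.1,-4],"angular":[0,-0.66,0],"fingers":0.4},{"translation":[0.5,-0.1,-5],"angular":[0,-0.83,0],"fingers":0.4},{"translation":[0.6,-0.1,-6],"angular":[0,-1.0,0],"fingers":0.4},{"translation":[0.7,-0.1,-7],"angular":[0,-1.16,0],"fingers":0.4},{"translation":[0.7,-0.1,-8],"angular":[0,-1.31,0],"fingers":0.4}])

```text
clock: 9.07
ee_pos: [0.4403, -0.2195, 0.2284]
ee_rot: [-1.568, -0.0, 1.054]
wrist_force: [-0.0, -0.2, 0.1]
grip_width: 0.0598
```

```bash
python3 - <<'E'
from h import *
plan([.4385,-.323,.22],rot(135))
E
```

```text
t 9.07 pos [ 0.4403 -0.2195  0.2284] rpy [-89.9  -0.   60.4] q [-0.69   0.168  1.694 -0.     1.282 -1.743] w 0.0598 F [-0.  -0.2  0.1] tip 0.014
MOVE [-3.64, 0.33, -1.99] [-0.002, -1.302, 0.002] mm 104 deg 74.6
```

Emit:
servo_tool(steps=[{"translation":[-0.5,0,-0.3],"angular":[0,-0.16,0],"fingers":0.4},{"translation":[-1,0,-0.6],"angular":[0,-0.33,0],"fingers":0.4},{"translation":[-1.5,0,-0.9],"angular":[0,-0.5,0],"fingers":0.4},{"translation":[-2,0,-1.2],"angular":[0,-0.66,0],"fingers":0.4},{"translation":[-2.5,0,-1.5],"angular":[0,-0.83,0],"fingers":0.4},{"translation":[-3,0,-1.8],"angular":[0,-1.0,0],"fingers":0.4},{"translation":[-3.6,0.1,-2],"angular":[0,-1.16,0],"fingers":0.4},{"translation":[-3.6,0.1,-2],"angular":[0,-1.3,0],"fingers":0.4}])

```text
clock: 10.07
ee_pos: [0.449, -0.3126, 0.2251]
ee_rot: [-1.549, -0.002, 2.325]
wrist_force: [0.3, 0.6, -0.1]
grip_width: 0.0601
```

```bash
python3 - <<'E'
from h import *
im=snap('wrist','w7'); print(proj(im,[[.4385,-.323,.109],[.4385,-.323,.0]]))
from ik import leanR
R=Ro.from_matrix(leanR(45,45,1))
plan(np.array([.4385,-.323,.2]),R)
E
```

```text
[[320.09639685 219.06631292]
 [319.86795485 197.37409658]]
t 10.12 pos [ 0.4506 -0.3101  0.2251] rpy [-8.880e+01 -1.000e-01  1.333e+02] q [-0.794  0.272  1.568 -0.021  1.305 -3.114] w 0.0601 F [ 1.4  1.2 -0. ] tip 0.014
MOVE [-0.05, 1.02, 0.68] [0.765, -0.028, 0.014] mm 31 deg 43.9
```

View pics/w7.png

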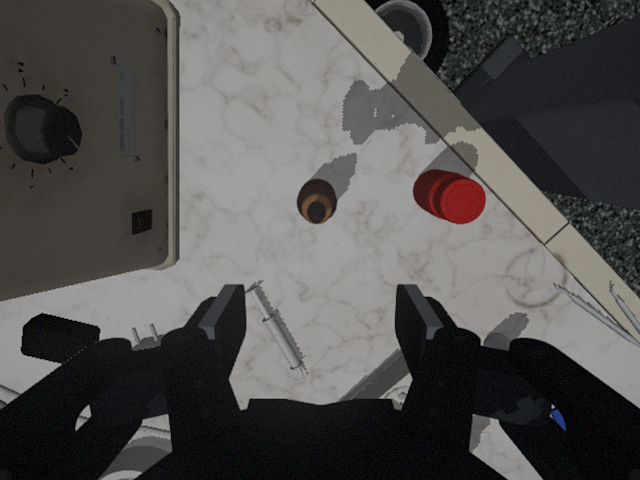

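Emit:
servo_tool(steps=[{"translation":[0,0,0],"angular":[0.15,0,0],"fingers":0.4},{"translation":[0,0.2,0.1],"angular":[0.31,0,0],"fingers":0.4},{"translation":[0,0.4,0.2],"angular":[0.47,-0.01,0],"fingers":0.4},{"translation":[0,0.6,0.3],"angular":[0.63,-0.02,0],"fingers":0.4},{"translation":[0,0.8,0.5],"angular":[0.765,-0.028,0.014],"fingers":0.4},{"translation":[0,1,0.6],"angular":[0.765,-0.028,0.014],"fingers":0.4},{"translation":[0,1,0.6],"angular":[0.765,-0.028,0.014],"fingers":0.4},{"translation":[0,1,0.6],"angular":[0.765,-0.028,0.014],"fingers":0.4}])

```text
clock: 11.12
ee_pos: [0.4388, -0.3227, 0.2034]
ee_rot: [-0.787, 0.004, 2.355]
wrist_force: [-0.2, 0.1, 0.2]
grip_width: 0.0599
```

```bash
python3 - <<'E'
from h import *
im=snap('wrist','w8'); print(proj(im,[[.4385,-.323,.109],[.4385,-.323,.0]]))
snap('side','s8');snap('top','t8')
from ik import leanR
R=Ro.from_matrix(leanR(45,45,1))
plan(np.array([.4385,-.323,.2]),R)
E
```

```text
[[321.63322305 366.25364958]
 [321.73919404 392.13379952]]
t 11.28 pos [ 0.4388 -0.3226  0.2035] rpy [-45.1   0.3 134.9] q [-0.423  0.513  1.518 -0.726  1.479 -2.566] w 0.0595 F [ 0.7 -0.7 -1. ] tip 0.014
MOVE [-0.0, 0.11, -0.08] [0.001, -0.004, -0.003] mm 4 deg 0.3
```

View pics/w8.png

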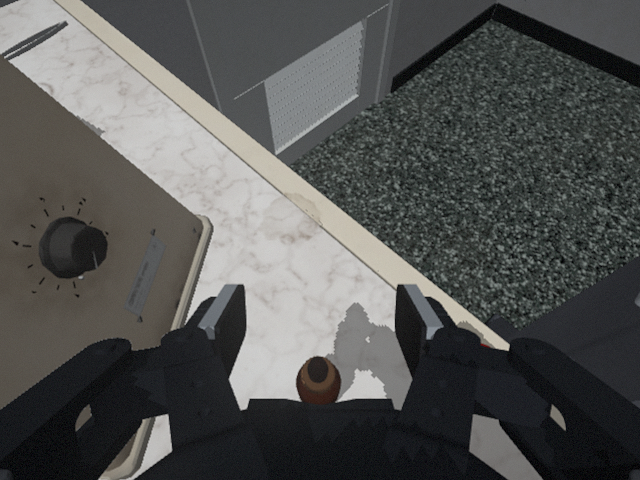

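View pics/s8.png

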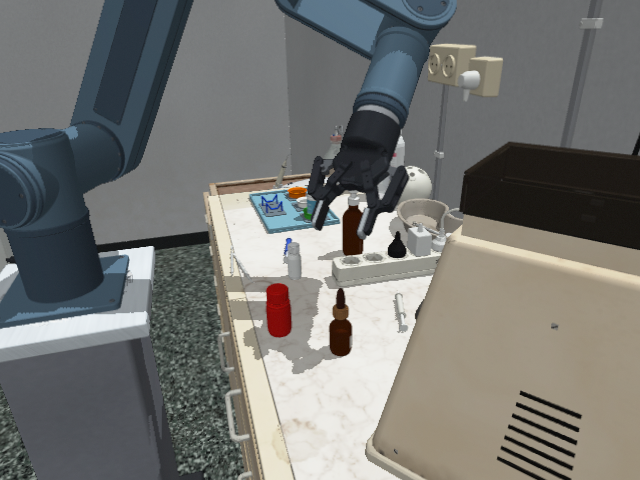

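```bash
python3 - <<'E'
from h import *
from ik import leanR
R=Ro.from_matrix(leanR(45,45,1))
plan(np.array([.4345,-.3275,.10]),R)
plan(np.array([.4345,-.3275,.0395]),R)
E
```

```text
t 11.28 pos [ 0.4388 -0.3226  0.2035] rpy [-45.1   0.3 134.9] q [-0.423  0.513  1.518 -0.726  1.479 -2.566] w 0.0595 F [ 0.7 -0.7 -1. ] tip 0.014
MOVE [0.0, 3.12, -2.74] [0.001, -0.004, -0.003] mm 104 deg 0.3
t 11.28 pos [ 0.4388 -0.3226  0.2035] rpy [-45.1   0.3 134.9] q [-0.423  0.513  1.518 -0.726  1.479 -2.566] w 0.0595 F [ 0.7 -0.7 -1. ] tip 0.014
MOVE [0.01, 4.83, -4.45] [0.001, -0.004, -0.003] mm 164 deg 0.3
```

Emit:
servo_tool(steps=[{"translation":[-0.05,1,-0.9],"angular":[0,0,0],"fingers":0.4},{"translation":[-0.05,2,-1.8],"angular":[0,0,0],"fingers":0.4},{"translation":[-0.05,3.1,-2.7],"angular":[0,0,0],"fingers":0.4},{"translation":[-0.05,4,-3.6],"angular":[0,0,0],"fingers":0.4},{"translation":[-0.05,4.4,-4],"angular":[0,0,0],"fingers":0.4},{"translation":[-0.05,4.4,-4],"angular":[0,0,0],"fingers":0.4}])

```text
clock: 12.02
ee_pos: [0.4349, -0.3282, 0.0538]
ee_rot: [-0.785, 0.002, 2.356]
wrist_force: [-0.6, -0.4, 1.0]
grip_width: 0.06
```

```bash
python3 - <<'E'
from h import *
im=snap('wrist','w9'); im=snap('side','s9')
cv2.imwrite('pics/s9c.png',cv2.resize(im['color'][180:400,220:460,::-1],None,fx=2.7,fy=2.7,interpolation=cv2.INTER_CUBIC))
from ik import leanR
R=Ro.from_matrix(leanR(45,45,1))
plan(np.array([.4345,-.3275,.0395]),R)
E
```

```text
t 12.12 pos [ 0.4357 -0.3285  0.0552] rpy [-45.    0.3 135. ] q [-0.433  0.701  1.62  -0.773  1.26  -2.372] w 0.06 F [ 0.7 -0.2  1.1] tip 0.014
MOVE [0.07, 0.45, -0.44] [0.0, -0.003, -0.003] mm 16 deg 0.3
```

View pics/w9.png

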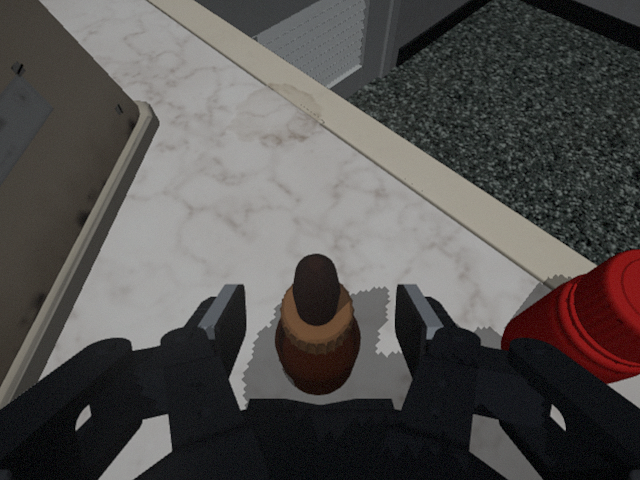

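View pics/s9c.png

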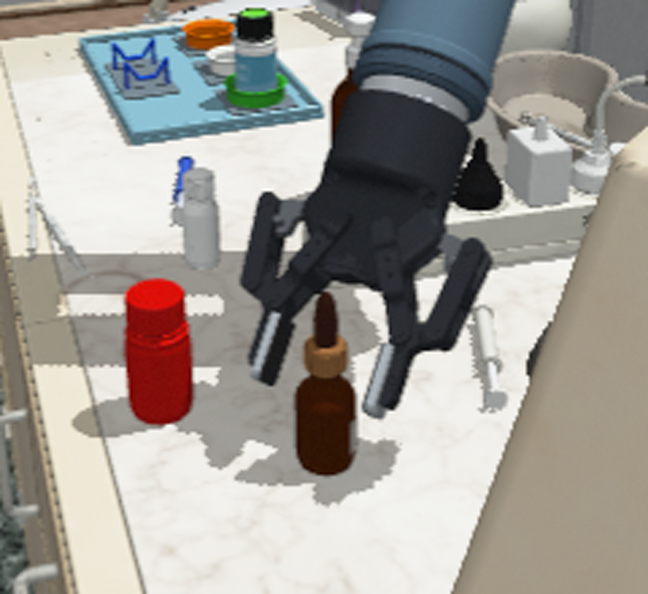

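```bash
python3 - <<'E'
from h import *
for tag in('w7','w8','w9','s9'):
    im=load(tag); print(tag,proj(im,[[.437,-.325,.109],[.437,-.325,.056],[.437,-.325,.0]]).round(0).tolist())
    k=load(tag)
im=load('s9'); print(proj(im,[[.4357,-.3285,.0552],[.4287,-.3355,.045]]).round().tolist())
E
```

```text
w7 [[319.0, 215.0], [319.0, 204.0], [319.0, 195.0]]
w8 [[321.0, 362.0], [321.0, 377.0], [321.0, 389.0]]
w9 [[325.0, 261.0], [324.0, 325.0], [323.0, 359.0]]
s9 [[338.0, 288.0], [338.0, 319.0], [338.0, 350.0]]
[[338.0, 321.0], [335.0, 331.0]]
```

Emit:
servo_tool(steps=[{"translation":[-0.08,0.45,-0.44],"angular":[0,0,0],"fingers":0.4},{"translation":[-0.08,0.45,-0.44],"angular":[0,0,0],"fingers":0.4},{"translation":[-0.08,0.45,-0.44],"angular":[0,0,0],"fingers":-0.2},{"translation":[-0.08,0.45,-0.44],"angular":[0,0,0],"fingers":-0.5},{"translation":[-0.08,0.45,-0.44],"angular":[0,0,0],"fingers":-0.5},{"translation":[-0.08,0.45,-0.44],"angular":[0,0,0],"fingers":-0.5},{"translation":[-0.08,0.45,-0.44],"angular":[0,0,0],"fingers":-0.5}])

```text
clock: 13.0
ee_pos: [0.4366, -0.3297, 0.0385]
ee_rot: [-0.785, 0.003, 2.357]
wrist_force: [0.8, 0.5, 2.2]
grip_width: 0.0321
```

```bash
python3 - <<'E'
from h import *
im=snap('wrist','w10'); im=snap('side','s10')
cv2.imwrite('pics/s10c.png',cv2.resize(im['color'][180:400,220:460,::-1],None,fx=2.7,fy=2.7,interpolation=cv2.INTER_CUBIC))
from ik import leanR
R=Ro.from_matrix(leanR(45,45,1))
plan(np.array([.4345,-.3275,.1]),R)
E
```

```text
t 13.1 pos [ 0.4366 -0.3297  0.0386] rpy [-45.    0.2 135. ] q [-0.434  0.728  1.621 -0.78   1.241 -2.353] w 0.0324 F [1.8 1.4 2.8] tip 0.014
MOVE [0.11, -1.74, 1.74] [-0.0, -0.002, -0.003] mm 62 deg 0.2
```

View pics/w10.png

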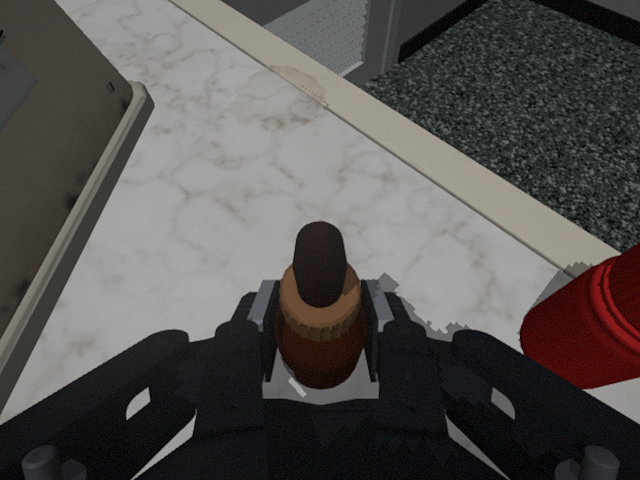

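View pics/s10c.png

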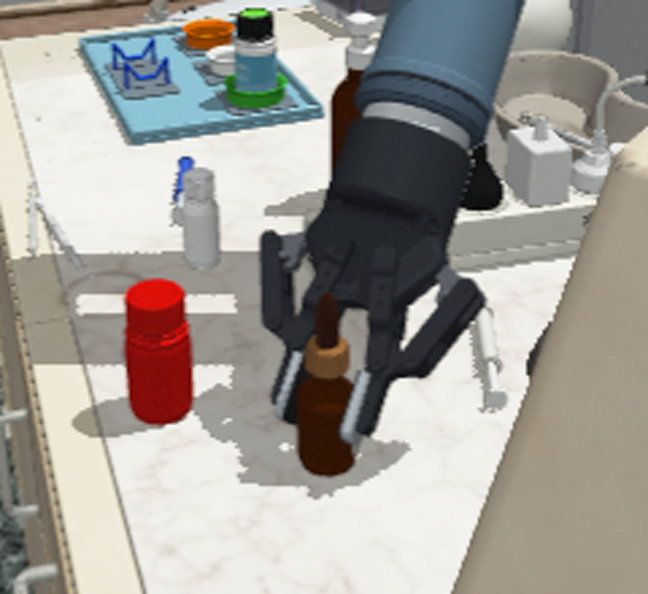

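```bash
python3 - <<'E'
from h import *
from ik import leanR
R=lambda a:Ro.from_matrix(leanR(a,45,1))
plan([.4366,-.3297,.2],R(45))
plan([.45,-.13,.2],R(45))
plan([.45,-.13,.2],R(10))
E
```

```text
t 13.1 pos [ 0.4366 -0.3297  0.0386] rpy [-45.    0.2 135. ] q [-0.434  0.728  1.621 -0.78   1.241 -2.353] w 0.0324 F [1.8 1.4 2.8] tip 0.014
MOVE [-0.02, -4.56, 4.57] [-0.0, -0.002, -0.003] mm 161 deg 0.2
t 13.1 pos [ 0.4366 -0.3297  0.0386] rpy [-45.    0.2 135. ] q [-0.434  0.728  1.621 -0.78   1.241 -2.353] w 0.0324 F [1.8 1.4 2.8] tip 0.014
MOVE [5.25, -8.84, 0.32] [-0.0, -0.002, -0.003] mm 257 deg 0.2
t 13.1 pos [ 0.4366 -0.3297  0.0386] rpy [-45.    0.2 135. ] q [-0.434  0.728  1.621 -0.78   1.241 -2.353] w 0.0324 F [1.8 1.4 2.8] tip 0.014
MOVE [5.25, -8.84, 0.32] [0.001, 0.43, -0.435] mm 257 deg 35.0
```

Emit:
servo_tool(steps=[{"translation":[0,-0.5,0.5],"angular":[0,0,0],"fingers":-0.5},{"translation":[0,-1.5,1.5],"angular":[0,0,0],"fingers":-0.5},{"translation":[0,-2.5,2.5],"angular":[0,0,0],"fingers":-0.5},{"translation":[0,-3.5,3.5],"angular":[0,0,0],"fingers":-0.5},{"translation":[0,-4.56,4.56],"angular":[0,0,0],"fingers":-0.5},{"translation":[1,-5.4,3.8],"angular":[0,0.1,-0.1],"fingers":-0.5},{"translation":[2.2,-6.4,2.8],"angular":[0,0.2,-0.2],"fingers":-0.5},{"translation":[3.4,-7.4,1.8],"angular":[0,0.3,-0.3],"fingers":-0.5}], squeeze=50)

```text
clock: 14.1
ee_pos: [0.4461, -0.1976, 0.2018]
ee_rot: [-0.787, 0.002, 1.928]
wrist_force: [0.1, -0.5, -1.0]
grip_width: 0.0321
```

```bash
python3 - <<'E'
from h import *
from ik import leanR
im=snap('wrist','w11')
R=lambda a:Ro.from_matrix(leanR(a,45,1))
plan([.45,-.13,.2],R(10))
plan([.48,.08,.2],R(-25))
E
```

```text
t 14.15 pos [ 0.4468 -0.1938  0.2012] rpy [-45.1  -0.  110.2] q [-0.327  0.601  1.366 -0.473  1.805 -2.21 ] w 0.0322 F [ 0.2  1.5 -0.4] tip 0.014
MOVE [2.35, -0.67, -0.74] [0.003, 0.126, -0.126] mm 64 deg 10.2
t 14.15 pos [ 0.4468 -0.1938  0.2012] rpy [-45.1  -0.  110.2] q [-0.327  0.601  1.366 -0.473  1.805 -2.21 ] w 0.0322 F [ 0.2  1.5 -0.4] tip 0.014
MOVE [9.82, -3.51, -3.6] [0.002, 0.559, -0.557] mm 276 deg 45.2
```

View pics/w11.png

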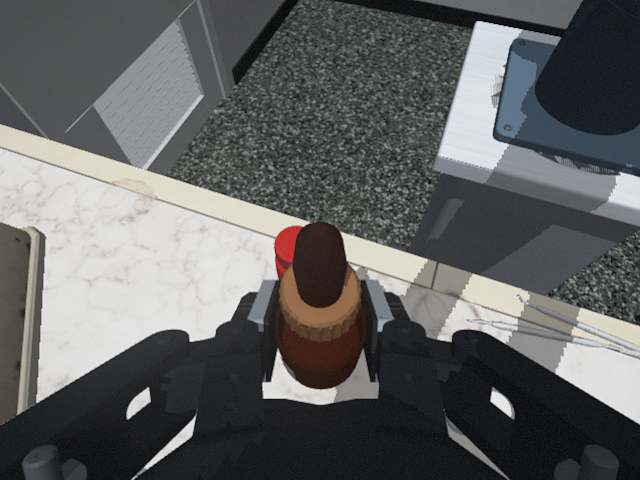

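Emit:
servo_tool(steps=[{"translation":[1.2,-0.4,-0.4],"angular":[0,0.07,-0.07],"fingers":-0.5},{"translation":[2.4,-0.8,-0.8],"angular":[0,0.14,-0.14],"fingers":-0.5},{"translation":[3.6,-1.3,-1.3],"angular":[0,0.21,-0.21],"fingers":-0.5},{"translation":[4.8,-1.7,-1.7],"angular":[0,0.28,-0.28],"fingers":-0.5},{"translation":[6,-2.1,-2.1],"angular":[0,0.35,-0.35],"fingers":-0.5},{"translation":[7.2,-2.5,-2.5],"angular":[0,0.42,-0.42],"fingers":-0.5},{"translation":[8.5,-3,-3],"angular":[0,0.49,-0.49],"fingers":-0.5},{"translation":[9.8,-3.5,-3.5],"angular":[0,0.56,-0.56],"fingers":-0.5}])

```text
clock: 15.15
ee_pos: [0.4753, 0.0746, 0.2008]
ee_rot: [-0.789, 0.0, 1.138]
wrist_force: [-0.7, 0.3, -0.8]
grip_width: 0.0319
```

```bash
python3 - <<'E'
from h import *
from ik import leanR
R=lambda a:Ro.from_matrix(leanR(a,45,1))
plan([.536,.359,.19],R(-60))
E
```

```text
t 15.15 pos [0.4753 0.0746 0.2008] rpy [-45.2   0.   65.2] q [-0.198  0.622  1.329  0.178  1.953 -1.335] w 0.0319 F [-0.7  0.3 -0.8] tip 0.014
MOVE [11.35, 2.11, 1.52] [0.003, 0.435, -0.434] mm 291 deg 35.2
```

Emit:
servo_tool(steps=[{"translation":[1.5,0.2,0.2],"angular":[0,0.06,-0.06],"fingers":-0.5},{"translation":[3.1,0.4,0.4],"angular":[0,0.12,-0.12],"fingers":-0.5},{"translation":[4.7,0.7,0.6],"angular":[0,0.18,-0.18],"fingers":-0.5},{"translation":[6.3,1,0.8],"angular":[0,0.25,-0.25],"fingers":-0.5},{"translation":[7.9,1.4,1],"angular":[0,0.32,-0.32],"fingers":-0.5},{"translation":[9.5,1.8,1.2],"angular":[0,0.38,-0.38],"fingers":-0.5},{"translation":[11.1,2.1,1.5],"angular":[0,0.435,-0.435],"fingers":-0.5},{"translation":[11.35,2.1,1.5],"angular":[0,0.435,-0.435],"fingers":-0.5}])

```text
clock: 16.15
ee_pos: [0.5344, 0.3597, 0.19]
ee_rot: [-0.788, -0.002, 0.529]
wrist_force: [0.1, 0.0, -0.4]
grip_width: 0.0318
```

```bash
python3 - <<'E'
from h import *
from ik import leanR
im=snap('wrist','w12');t=snap('top','t12');s=snap('side','s12')
cv2.imwrite('pics/s12c.png',cv2.resize(s['color'][90:270,200:440,::-1],None,fx=3,fy=3,interpolation=cv2.INTER_CUBIC))
cv2.imwrite('pics/t12c.png',cv2.resize(t['color'][150:290,120:330,::-1],None,fx=3,fy=3,interpolation=cv2.INTER_CUBIC))
R=lambda a:Ro.from_matrix(leanR(a,45,1))
plan([.534,.362,.1],R(-60))
E
```

```text
t 16.3 pos [0.5357 0.3575 0.1894] rpy [-45.2  -0.1  30.2] q [ 0.06   0.6    1.401  0.681  1.563 -0.625] w 0.0322 F [ 0.4 -0.1 -0.7] tip 0.014
MOVE [0.03, 2.67, -2.38] [0.004, 0.003, -0.002] mm 89 deg 0.3
```

View pics/w12.png

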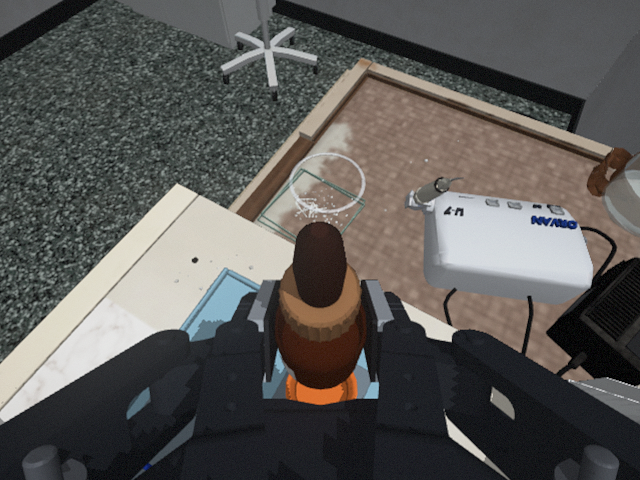

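View pics/s12c.png

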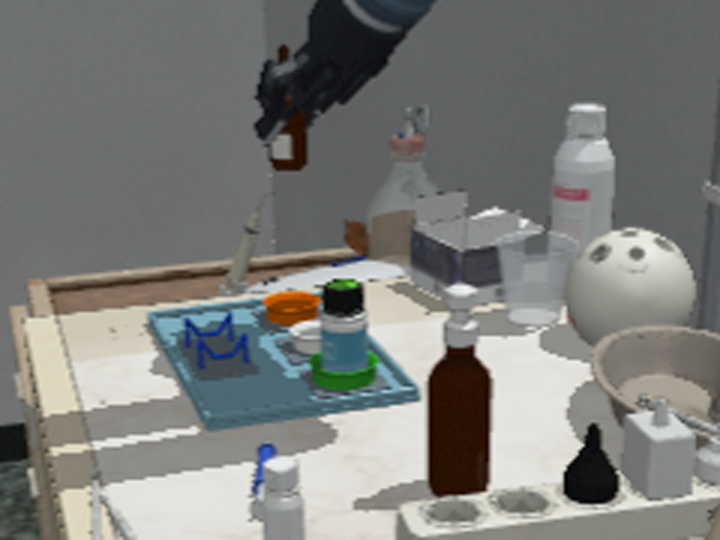

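View pics/t12c.png

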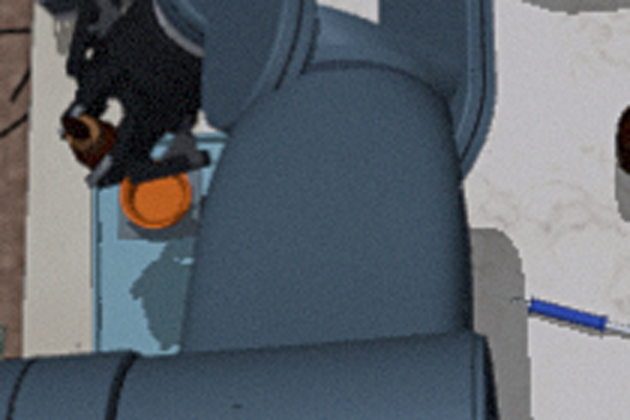

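```bash
python3 - <<'E'
from h import *
w=load('w12');s=load('s12')
b=.1894-.0386
for off in (0,.0035,.007):
    X=np.array([.5357,.3575])+off*np.array([.5,-.866])
    print(off,proj(w,[[*X,b+.109],[*X,b+.056],[*X,b]]).round(1).tolist(),proj(s,[[*X,b+.109],[*X,b]]).round(1).tolist())
print(proj(w,[.536,.3593,.024]))
E
```

```text
0 [[320.5, 222.6], [320.2, 306.4], [320.0, 347.0]] [[293.1, 103.9], [294.8, 145.3]]
0.0035 [[320.5, 236.8], [320.1, 316.5], [320.0, 354.7]] [[294.0, 104.0], [295.7, 145.5]]
0.007 [[320.4, 251.7], [320.1, 327.0], [319.9, 362.6]] [[295.0, 104.1], [296.6, 145.7]]
[[321.35193324 385.78538226]]
```

Emit:
servo_tool(steps=[{"translation":[0.03,0.9,-0.8],"angular":[0,0,0],"fingers":-0.5},{"translation":[0.03,1.8,-1.6],"angular":[0,0,0],"fingers":-0.5},{"translation":[0.03,2.7,-2.4],"angular":[0,0,0],"fingers":-0.5},{"translation":[0.03,3.3,-3],"angular":[0,0,0],"fingers":-0.5},{"translation":[0.03,3.66,-3.37],"angular":[0,0,0],"fingers":-0.5},{"translation":[0.03,3.66,-3.37],"angular":[0,0,0],"fingers":-0.5},{"translation":[0.03,3.66,-3.37],"angular":[0,0,0],"fingers":-0.5}])

```text
clock: 17.18
ee_pos: [0.5346, 0.3627, 0.0657]
ee_rot: [-0.788, -0.002, 0.525]
wrist_force: [-0.4, -0.4, 0.1]
grip_width: 0.0318
```

```bash
python3 - <<'E'
from h import *
from ik import leanR
im=snap('wrist','w13');t=snap('top','t13');s=snap('side','s13')
cv2.imwrite('pics/s13c.png',cv2.resize(s['color'][110:230,230:390,::-1],None,fx=5,fy=5,interpolation=cv2.INTER_CUBIC))
R=lambda a:Ro.from_matrix(leanR(a,45,1))
plan([.5345,.362,.0475],R(-60))
print(proj(im,[.536,.3593,.024]))
E
```

```text
t 17.32 pos [0.5344 0.3628 0.0658] rpy [-45.2  -0.1  30.1] q [ 0.067  0.745  1.481  0.7    1.383 -0.764] w 0.0321 F [ 0.1  0.3 -1. ] tip 0.014
MOVE [-0.02, 0.5, -0.54] [0.003, 0.003, 0.0] mm 18 deg 0.3
[[318.99261535 350.72747272]]
```

View pics/w13.png

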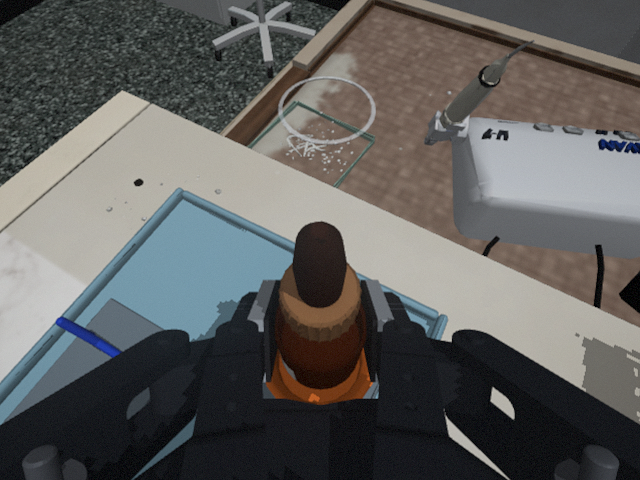

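View pics/s13c.png

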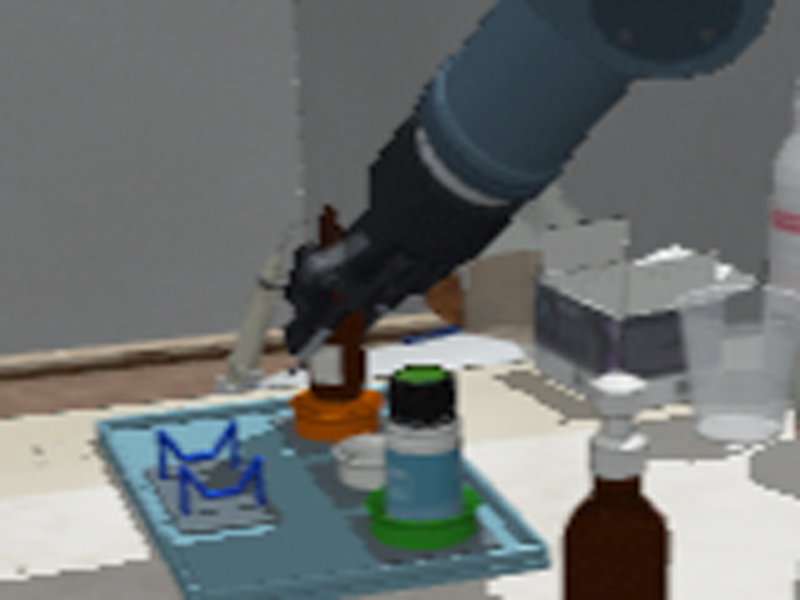

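Emit:
servo_tool(steps=[{"translation":[0,0.15,-0.15],"angular":[0,0,0],"fingers":-0.5},{"translation":[0,0.3,-0.3],"angular":[0,0,0],"fingers":-0.5},{"translation":[0,0.45,-0.45],"angular":[0,0,0],"fingers":-0.5},{"translation":[0,0.52,-0.54],"angular":[0,0,0],"fingers":-0.5},{"translation":[0,0.52,-0.54],"angular":[0,0,0],"fingers":-0.5}])

```text
clock: 17.95
ee_pos: [0.5338, 0.3626, 0.0475]
ee_rot: [-0.785, -0.001, 0.526]
wrist_force: [-1.8, -1.5, 9.0]
grip_width: 0.0324
```

```bash
python3 - <<'E'
from h import *
from ik import leanR
im=snap('wrist','w14');s=snap('side','s14')
cv2.imwrite('pics/s14c.png',cv2.resize(s['color'][110:230,230:390,::-1],None,fx=5,fy=5,interpolation=cv2.INTER_CUBIC))
R=lambda a:Ro.from_matrix(leanR(a,45,1))
plan([.5345,.362,.0475],R(-60))
E
```

```text
t 18.05 pos [0.5339 0.3626 0.0476] rpy [-45.   -0.   30.1] q [ 0.066  0.771  1.488  0.705  1.362 -0.785] w 0.032 F [-1.5 -2.4  9.1] tip 0.014
MOVE [0.01, -0.02, -0.03] [0.0, 0.002, -0.001] mm 1 deg 0.1
```

View pics/s14c.png

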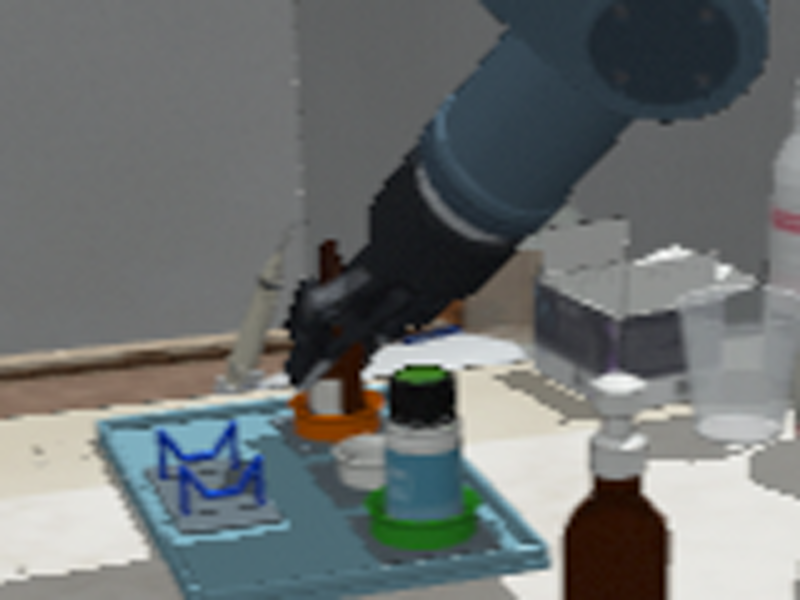

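Emit:
servo_tool(steps=[{"translation":[0,-0.02,0.02],"angular":[0,0,0],"fingers":-0.1},{"translation":[0,-0.02,0.02],"angular":[0,0,0],"fingers":0.3},{"translation":[0,-0.02,0.02],"angular":[0,0,0],"fingers":0.3},{"translation":[0,-0.02,0.02],"angular":[0,0,0],"fingers":0.3},{"translation":[0,-0.6,0.6],"angular":[0,0,0],"fingers":0.3},{"translation":[0,-1.6,1.4],"angular":[0,0,0],"fingers":0.3},{"translation":[0,-2.8,2.4],"angular":[0,0,0],"fingers":0.3},{"translation":[0,-4.4,3.6],"angular":[0,0,0],"fingers":0.3}])

```text
clock: 19.05
ee_pos: [0.5404, 0.3504, 0.1896]
ee_rot: [-0.788, 0.0, 0.526]
wrist_force: [0.6, 0.6, -0.4]
grip_width: 0.0557
```

```bash
python3 - <<'E'
from h import *
im=snap('wrist','w15');s=snap('side','s15')
cv2.imwrite('pics/s15c.png',cv2.resize(s['color'][110:230,230:390,::-1],None,fx=5,fy=5,interpolation=cv2.INTER_CUBIC))
plan([.48,.15,.23],rot(0))
plan([.424,-.09,.2],rot(-90))
E
```

```text
t 19.15 pos [0.5439 0.3506 0.195 ] rpy [-45.4  -0.7  30.1] q [ 0.048  0.599  1.385  0.679  1.574 -0.629] w 0.0554 F [1.3 0.4 0.3] tip 0.014
MOVE [-6.21, -5.03, -2.99] [-0.764, 0.502, -0.193] mm 213 deg 53.5
t 19.15 pos [0.5439 0.3506 0.195 ] rpy [-45.4  -0.7  30.1] q [ 0.048  0.599  1.385  0.679  1.574 -0.629] w 0.0554 F [1.3 0.4 0.3] tip 0.014
MOVE [-12.98, -9.28, -8.9] [-0.478, 1.976, -0.803] mm 457 deg 125.2
```

View pics/s15c.png

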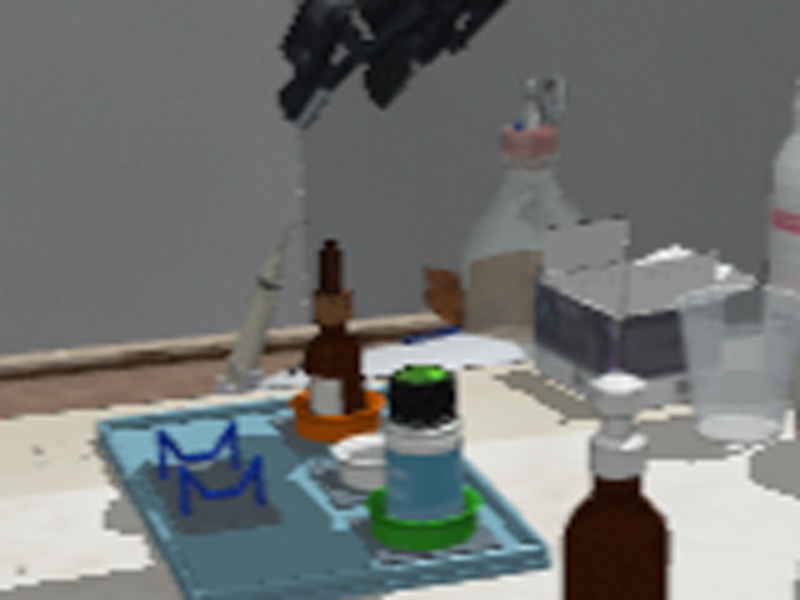

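View pics/w15.png

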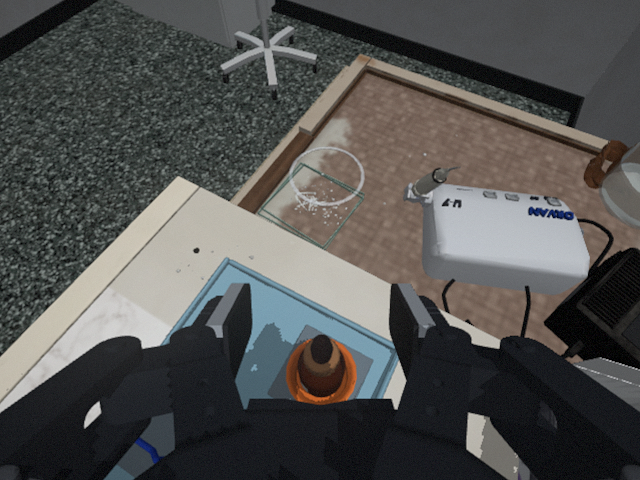

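Emit:
servo_tool(steps=[{"translation":[-0.8,-1.2,0],"angular":[-0.09,0.06,-0.02],"fingers":0.3},{"translation":[-1.6,-2,-0.5],"angular":[-0.22,0.14,-0.06],"fingers":0.3},{"translation":[-2.4,-2.8,-1],"angular":[-0.35,0.23,-0.09],"fingers":0.3},{"translation":[-3.4,-3.6,-1.5],"angular":[-0.48,0.31,-0.12],"fingers":0.3},{"translation":[-4.4,-4.2,-2],"angular":[-0.61,0.4,-0.15],"fingers":0.3},{"translation":[-5.4,-4.7,-2.5],"angular":[-0.72,0.47,-0.18],"fingers":0.3},{"translation":[-6.2,-5,-3],"angular":[-0.764,0.502,-0.193],"fingers":0.3},{"translation":[-6.2,-5,-3],"angular":[-0.764,0.502,-0.193],"fingers":0.3}])

```text
clock: 20.15
ee_pos: [0.4766, 0.1504, 0.224]
ee_rot: [-1.573, 0.011, 0.001]
wrist_force: [0.9, -0.6, -0.2]
grip_width: 0.0556
```

```bash
python3 - <<'E'
from h import *
plan([.424,-.0865,.17],rot(0))
E
```

```text
t 20.15 pos [0.4766 0.1504 0.224 ] rpy [-90.1   0.7   0. ] q [ 8.300e-02  1.920e-01  1.676e+00 -1.000e-03  1.285e+00  8.300e-02] w 0.0556 F [ 0.9 -0.6 -0.2] tip 0.014
MOVE [-2.09, 2.2, -9.47] [0.002, 0.001, -0.011] mm 249 deg 0.7
```

Emit:
servo_tool(steps=[{"translation":[-0.4,0,-1.9],"angular":[0,0,-0.01],"fingers":0.3},{"translation":[-0.8,0.4,-3.8],"angular":[0,0,-0.01],"fingers":0.3},{"translation":[-1.2,0.8,-5.7],"angular":[0,0,-0.01],"fingers":0.3},{"translation":[-1.7,1.5,-7.6],"angular":[0,0,-0.01],"fingers":0.3},{"translation":[-2.1,2.2,-9.4],"angular":[0,0,-0.01],"fingers":0.3},{"translation":[-2.1,2.2,-9.4],"angular":[0,0,-0.01],"fingers":0.3},{"translation":[-2.1,2.2,-9.4],"angular":[0,0,-0.01],"fingers":0.3}])

```text
clock: 21.02
ee_pos: [0.4254, -0.0846, 0.1698]
ee_rot: [-1.572, 0.001, -0.0]
wrist_force: [0.5, 0.8, -0.5]
grip_width: 0.0554
```

```bash
python3 - <<'E'
from h import *
im=snap('wrist','w16'); print(proj(im,[[.424,-.0865,.072],[.424,-.0865,0]]))
plan([.424,-.0865,.034],rot(0))
E
```

```text
[[317.83171016 245.58799435]
 [318.49771655 220.73903375]]
t 21.07 pos [ 0.4256 -0.0842  0.17  ] rpy [-90.1   0.    0.1] q [-0.452  0.12   1.908 -0.002  1.113 -0.452] w 0.0556 F [ 0.4 -0.3  0.8] tip 0.014
MOVE [-0.06, 5.44, -0.08] [0.002, 0.001, -0.001] mm 136 deg 0.1
```

View pics/w16.png

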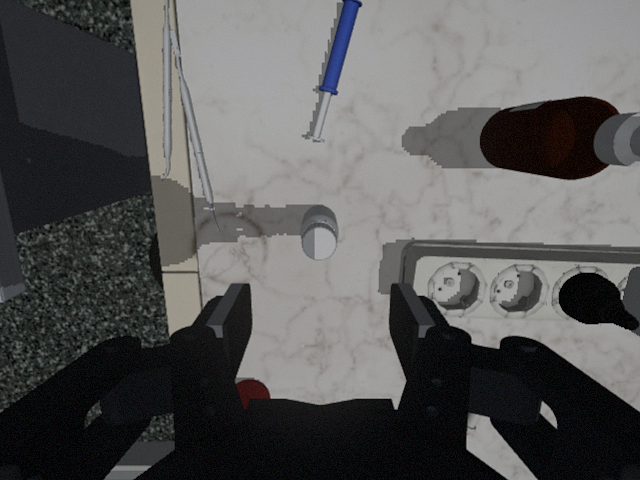

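Emit:
servo_tool(steps=[{"translation":[-0.02,1.5,0],"angular":[0,0,0],"fingers":0.3},{"translation":[-0.02,3,0],"angular":[0,0,0],"fingers":0.3},{"translation":[-0.02,4.5,0],"angular":[0,0,0],"fingers":0.3},{"translation":[-0.02,5.4,0],"angular":[0,0,0],"fingers":0.3},{"translation":[-0.02,5.4,0],"angular":[0,0,0],"fingers":0.3},{"translation":[-0.02,5.4,0],"angular":[0,0,0],"fingers":0.3}])

```text
clock: 21.82
ee_pos: [0.4252, -0.0847, 0.0354]
ee_rot: [-1.574, 0.0, 0.002]
wrist_force: [-0.4, 0.6, -0.4]
grip_width: 0.0556
```

```bash
python3 - <<'E'
from h import *
im=snap('wrist','w17'); print(proj(im,[[.425,-.0845,.072],[.425,-.0845,0]]))
plan([.425,-.0845,.034],rot(0))
E
```

```text
[[318.92456161 372.35226037]
 [319.53399402 278.6478328 ]]
t 21.88 pos [ 0.4253 -0.085   0.0356] rpy [-90.2  -0.    0.1] q [-0.453  0.327  2.062 -0.004  0.751 -0.452] w 0.055 F [ 0.1 -0.2  0.2] tip 0.014
MOVE [-0.01, 0.06, 0.02] [0.004, 0.002, 0.0] mm 2 deg 0.2
```

View pics/w17.png

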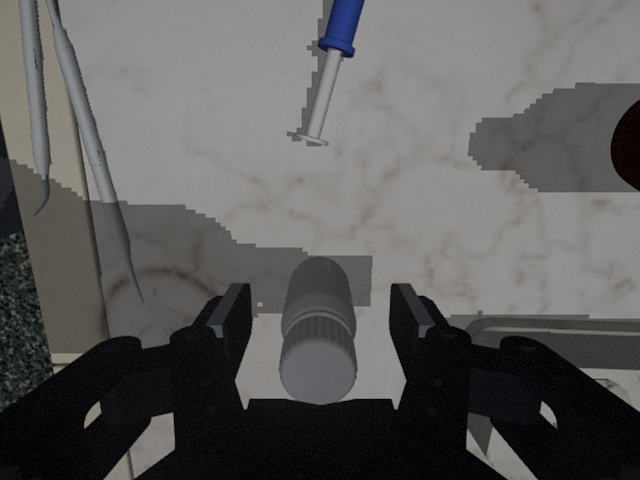

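Emit:
servo_tool(steps=[{"translation":[0,0.08,0],"angular":[0,0,0],"fingers":-0.3},{"translation":[0,0.08,0],"angular":[0,0,0],"fingers":-0.65},{"translation":[0,0.08,0],"angular":[0,0,0],"fingers":-0.65},{"translation":[0,0.08,0],"angular":[0,0,0],"fingers":-0.65},{"translation":[0,0.08,0],"angular":[0,0,0],"fingers":-0.65},{"translation":[0,0.08,0],"angular":[0,0,0],"fingers":-0.65}], squeeze=40)

```text
clock: 22.62
ee_pos: [0.4245, -0.0853, 0.0332]
ee_rot: [-1.574, 0.001, 0.001]
wrist_force: [-0.1, 1.2, 5.6]
grip_width: 0.025
```

```bash
python3 - <<'E'
from h import *
plan([.44,-.085,.2],rot(0))
plan([.48,.1,.2],rot(0))
E
```

```text
t 22.62 pos [ 0.4245 -0.0853  0.0332] rpy [-90.2   0.    0. ] q [-0.455  0.331  2.065 -0.004  0.745 -0.452] w 0.025 F [-0.1  1.2  5.6] tip 0.014
MOVE [0.62, -6.67, -0.01] [0.003, 0.001, -0.001] mm 168 deg 0.2
t 22.62 pos [ 0.4245 -0.0853  0.0332] rpy [-90.2   0.    0. ] q [-0.455  0.331  2.065 -0.004  0.745 -0.452] w 0.025 F [-0.1  1.2  5.6] tip 0.014
MOVE [2.22, -6.7, 7.39] [0.003, 0.001, -0.001] mm 255 deg 0.2
```

Emit:
servo_tool(steps=[{"translation":[0,-1,0],"angular":[0,0,0],"fingers":-0.65},{"translation":[0,-2.6,0],"angular":[0,0,0],"fingers":-0.65},{"translation":[0,-4.4,0],"angular":[0,0,0],"fingers":-0.65},{"translation":[0.2,-6,0.6],"angular":[0,0,0],"fingers":-0.65},{"translation":[0.6,-6.7,2],"angular":[0,0,0],"fingers":-0.65},{"translation":[1.1,-6.7,3.8],"angular":[0,0,0],"fingers":-0.65},{"translation":[1.7,-6.7,5.6],"angular":[0,0,0],"fingers":-0.65},{"translation":[2.2,-6.7,7.4],"angular":[0,0,0],"fingers":-0.65}])

```text
clock: 23.62
ee_pos: [0.4795, 0.1017, 0.1997]
ee_rot: [-1.573, 0.001, 0.0]
wrist_force: [0.9, -0.6, -0.6]
grip_width: 0.0257
```

```bash
python3 - <<'E'
from h import *
plan([.539,.277,.2],rot(0))
E
```

```text
t 23.62 pos [0.4795 0.1017 0.1997] rpy [-90.2   0.1   0. ] q [-0.017  0.19   1.742 -0.003  1.211 -0.017] w 0.0257 F [ 0.9 -0.6 -0.6] tip 0.014
MOVE [2.38, -0.03, 7.01] [0.003, 0.0, -0.001] mm 185 deg 0.2
```

Emit:
servo_tool(steps=[{"translation":[0.5,0,1.5],"angular":[0,0,0],"fingers":-0.65},{"translation":[1,0,3],"angular":[0,0,0],"fingers":-0.65},{"translation":[1.6,0,4.5],"angular":[0,0,0],"fingers":-0.65},{"translation":[2.2,0,6],"angular":[0,0,0],"fingers":-0.65},{"translation":[2.38,0,7],"angular":[0,0,0],"fingers":-0.65},{"translation":[2.38,0.4,7],"angular":[0,0,0],"fingers":-0.65},{"translation":[2.38,0.4,7],"angular":[0,0,0],"fingers":-0.65}])

```text
clock: 24.5
ee_pos: [0.5374, 0.2745, 0.1874]
ee_rot: [-1.575, 0.005, 0.001]
wrist_force: [-1.1, 0.2, -0.6]
grip_width: 0.0253
```

```bash
python3 - <<'E'
from h import *
im=snap('wrist','w18');s=snap('side','s18')
print(proj(im,[[.539,.277,.024]]))
plan([.539,.277,.0425],rot(0))
E
```

```text
[[323.05640691 216.65059309]]
t 24.6 pos [0.5381 0.2743 0.1885] rpy [-90.2   0.2   0. ] q [ 0.288  0.398  1.479 -0.002  1.269  0.289] w 0.0254 F [-1.5 -0.7 -0.4] tip 0.014
MOVE [0.05, 5.84, 0.13] [0.003, 0.0, -0.003] mm 146 deg 0.2
```

View pics/w18.png

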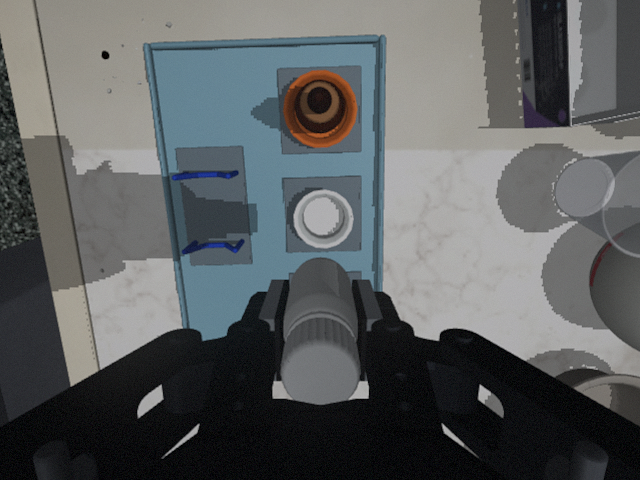

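Emit:
servo_tool(steps=[{"translation":[0.04,1.5,0.1],"angular":[0,0,0],"fingers":-0.65},{"translation":[0.04,3,0.1],"angular":[0,0,0],"fingers":-0.65},{"translation":[0.04,4.5,0.1],"angular":[0,0,0],"fingers":-0.65},{"translation":[0.04,5.1,0.1],"angular":[0,0,0],"fingers":-0.65},{"translation":[0.04,5.1,0.1],"angular":[0,0,0],"fingers":-0.65},{"translation":[0.04,5.1,0.1],"angular":[0,0,0],"fingers":-0.65}])

```text
clock: 25.35
ee_pos: [0.5405, 0.2777, 0.063]
ee_rot: [-1.573, -0.001, 0.001]
wrist_force: [0.4, -0.1, -0.0]
grip_width: 0.0254
```

```bash
python3 - <<'E'
from h import *
im=snap('wrist','w19');s=snap('side','s19')
cv2.imwrite('pics/s19c.png',cv2.resize(s['color'][110:230,230:390,::-1],None,fx=5,fy=5,interpolation=cv2.INTER_CUBIC))
print(proj(im,[[.539,.277,.024]]))
plan([.539,.277,.042],rot(0))
E
```

```text
[[316.56178672 277.80690841]]
t 25.45 pos [0.5405 0.2778 0.063 ] rpy [-90.1  -0.1   0. ] q [ 0.293  0.53   1.607 -0.002  1.003  0.293] w 0.0251 F [-0.1 -1.2 -0.2] tip 0.014
MOVE [-0.06, 0.84, -0.03] [0.002, 0.001, 0.001] mm 21 deg 0.1
```

View pics/w19.png

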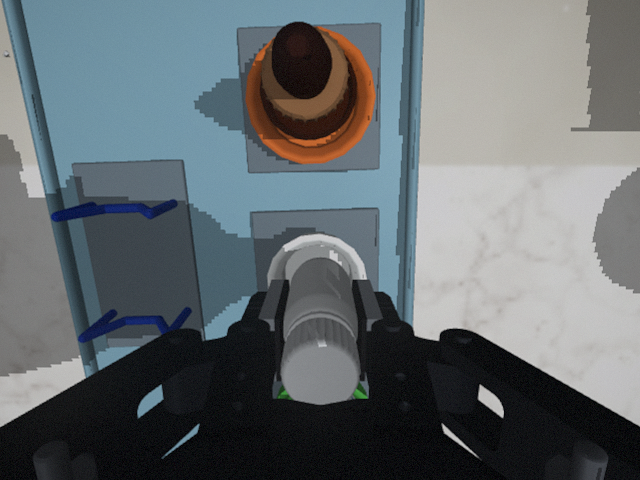

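View pics/s19c.png

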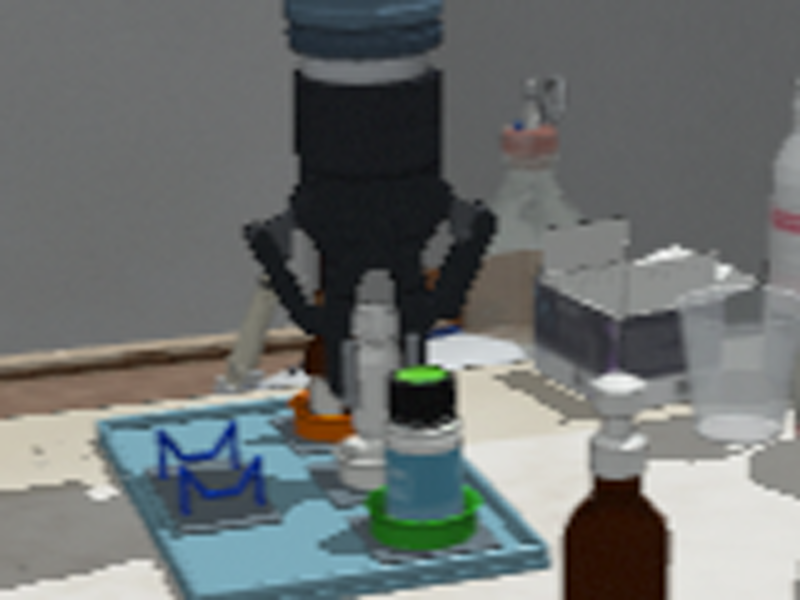

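Emit:
servo_tool(steps=[{"translation":[-0.08,0,-0.06],"angular":[0,0,0],"fingers":-0.65},{"translation":[-0.08,0.2,-0.06],"angular":[0,0,0],"fingers":-0.65},{"translation":[-0.08,0.45,-0.06],"angular":[0,0,0],"fingers":-0.65},{"translation":[-0.08,0.7,-0.06],"angular":[0,0,0],"fingers":-0.65},{"translation":[-0.08,0.86,-0.06],"angular":[0,0,0],"fingers":-0.65},{"translation":[-0.08,0.86,-0.06],"angular":[0,0,0],"fingers":-0.65},{"translation":[-0.08,0.86,-0.06],"angular":[0,0,0],"fingers":-0.65}])

```text
clock: 26.32
ee_pos: [0.537, 0.276, 0.0422]
ee_rot: [-1.573, 0.001, 0.001]
wrist_force: [-6.9, -3.1, 20.1]
grip_width: 0.0258
```

```bash
python3 - <<'E'
from h import *
im=snap('wrist','w20');s=snap('side','s20')
cv2.imwrite('pics/s20c.png',cv2.resize(s['color'][110:230,230:390,::-1],None,fx=5,fy=5,interpolation=cv2.INTER_CUBIC))
plan([.539,.277,.042],rot(0))
E
```

```text
t 26.43 pos [0.537  0.276  0.0421] rpy [-90.2   0.1   0.1] q [ 0.291  0.553  1.631 -0.003  0.96   0.292] w 0.0256 F [-7.5 -3.5 20.5] tip 0.014
MOVE [0.08, 0.01, 0.04] [0.003, 0.001, -0.001] mm 2 deg 0.2
```

View pics/w20.png

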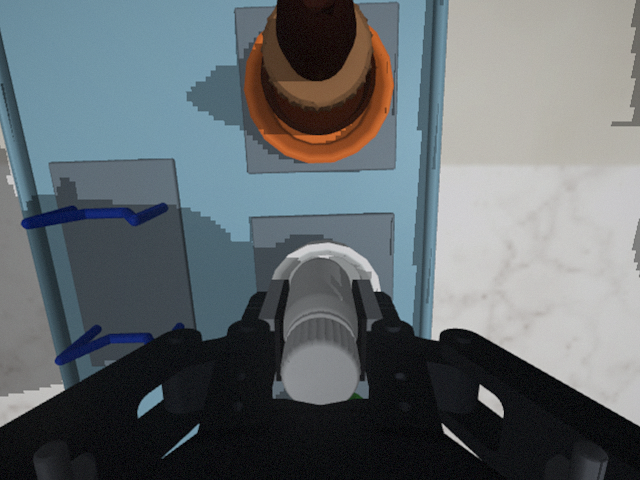

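View pics/s20c.png

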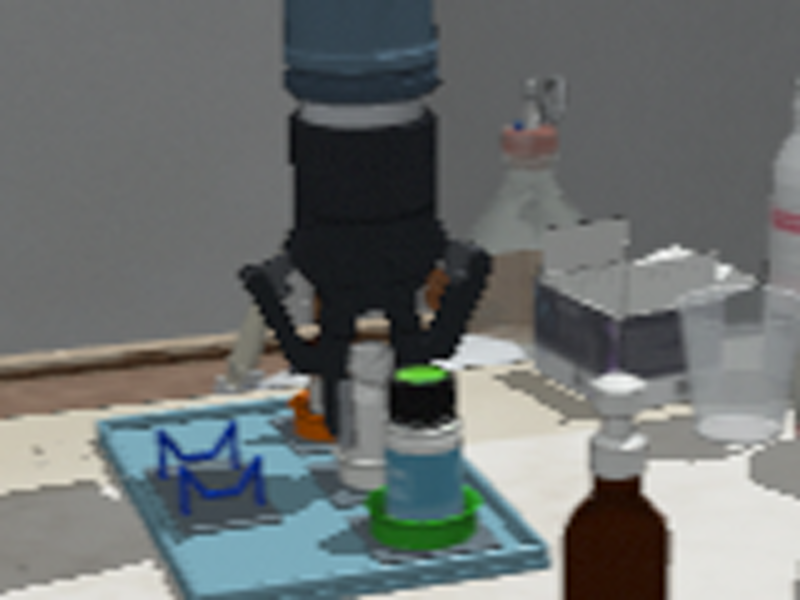

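Emit:
servo_tool(steps=[{"translation":[0.06,-0.06,0],"angular":[0,0,0],"fingers":-0.65},{"translation":[0.06,-0.03,0],"angular":[0,0,0],"fingers":-0.65},{"translation":[0.06,-0.03,0],"angular":[0,0,0],"fingers":-0.65}])

```text
clock: 26.8
ee_pos: [0.5381, 0.2761, 0.0422]
ee_rot: [-1.573, 0.002, 0.001]
wrist_force: [-6.5, -2.3, 17.8]
grip_width: 0.0253
```

```bash
python3 - <<'E'
from h import *
plan([.539,.277,.042],rot(0))
E
```

```text
t 26.8 pos [0.5381 0.2761 0.0422] rpy [-90.2   0.1   0.1] q [ 0.291  0.555  1.627 -0.002  0.963  0.291] w 0.0253 F [-6.5 -2.3 17.8] tip 0.014
MOVE [0.04, 0.01, 0.04] [0.003, 0.001, -0.002] mm 1 deg 0.2
```

Release, opening to about 48 mm, and rise.

Emit:
servo_tool(steps=[{"translation":[0,0,0],"angular":[0,0,0],"fingers":-0.4},{"translation":[0,0,0],"angular":[0,0,0],"fingers":0.05},{"translation":[0,0,0],"angular":[0,0,0],"fingers":0.05},{"translation":[0,0,0],"angular":[0,0,0],"fingers":0.05},{"translation":[0,-1,0],"angular":[0,0,0],"fingers":0.05},{"translation":[0,-3,0],"angular":[0,0,0],"fingers":0.05},{"translation":[0,-5,-0.2],"angular":[0,0,0],"fingers":0.05},{"translation":[-0.5,-6.4,-1],"angular":[0,0,0],"fingers":0.05}])

```text
clock: 27.8
ee_pos: [0.5277, 0.2519, 0.2028]
ee_rot: [-1.572, -0.001, 0.002]
wrist_force: [-0.6, 0.1, -0.3]
grip_width: 0.0446
```

```bash
python3 - <<'E'
from h import *
im=snap('wrist','w21');s=snap('side','s21')
cv2.imwrite('pics/s21c.png',cv2.resize(s['color'][110:230,230:390,::-1],None,fx=5,fy=5,interpolation=cv2.INTER_CUBIC))
plan([.4359,.0373,.2],rot(-15))
print(proj(im,[[.539,.277,.009+.072],[.539,.277,.024]]))
E
```

```text
t 27.9 pos [0.5281 0.2508 0.2051] rpy [-90.1  -0.3   0. ] q [ 0.254  0.346  1.513 -0.003  1.277  0.255] w 0.0449 F [1.3 0.1 0.2] tip 0.014
MOVE [-3.69, 0.2, -8.54] [0.001, 0.262, 0.005] mm 233 deg 15.0
[[336.57813017 197.11321058]
 [333.59379003 186.21737073]]
```

View pics/w21.png

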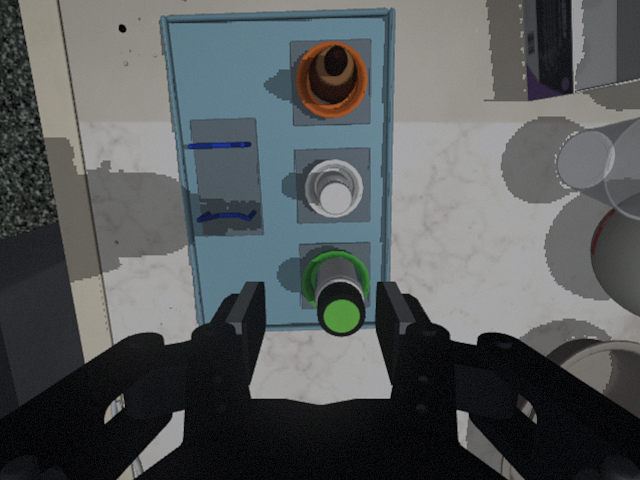

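View pics/s21c.png

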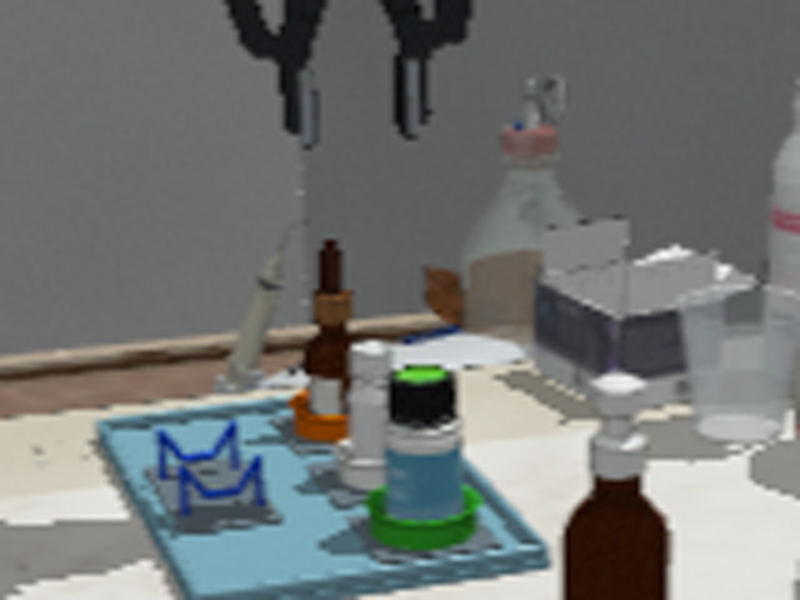

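```bash
python3 - <<'E'
from h import *
for tag in ('w21','w20','w18'):
    im=load(tag); im['color']
    cv2.imwrite(f'pics/{tag}r.png',cv2.resize(im['color'][(100 if tag=='w21' else 130):(250 if tag=='w21' else 280),160:290,::-1],None,fx=4.5,fy=4.5,interpolation=cv2.INTER_CUBIC))
E
```

```text
(no output)
```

View pics/w21r.png

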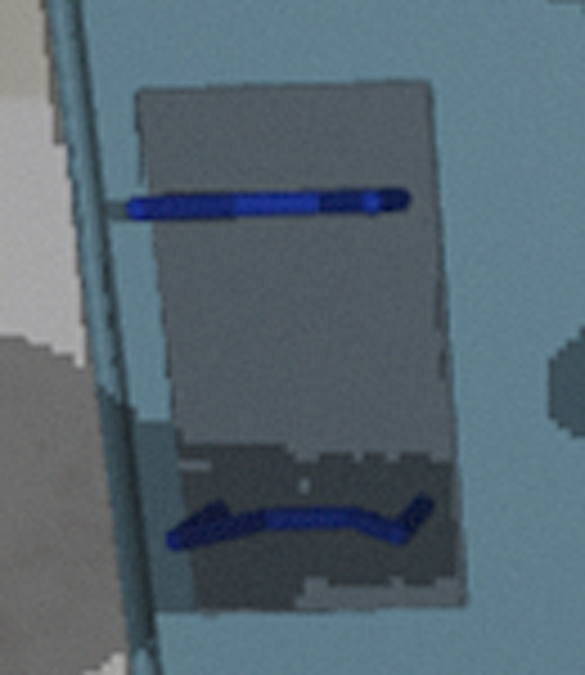

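View pics/w18r.png

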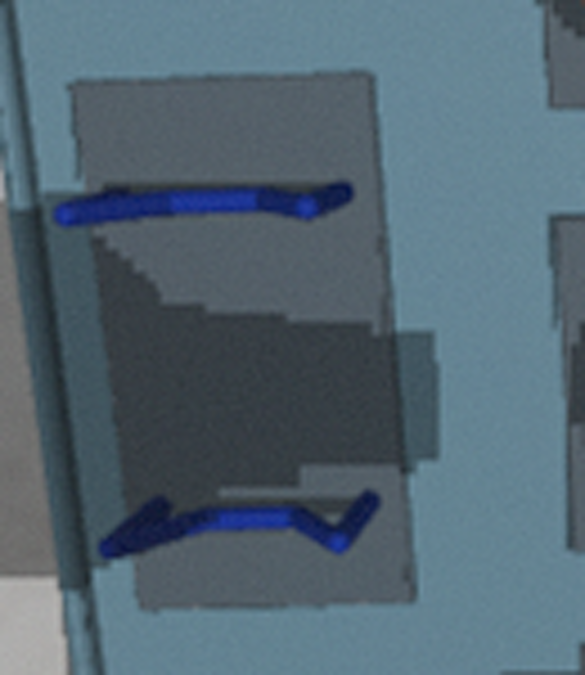

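```bash
python3 - <<'E'
from h import *
for tag,oy,pts,foot in(('w18',130,[(212,201),(255,517)],[(70,83),(373,72),(415,600),(140,608)]),('w21',100,[(277,204),(310,519)],[(136,90),(430,80),(467,604),(190,610)])):
    im=load(tag); f=lambda p:((p[0]+.5)/4.5-.5+160,(p[1]+.5)/4.5-.5+oy)
    A,B=[onz(im,f(p),.019) for p in pts]; d=A-B; print(tag,A,B,(A+B)/2,np.linalg.norm(d),np.degrees(np.arctan2(d[1],d[0])))
    F=np.array([onz(im,f(p),.007) for p in foot]);print('foot',F.mean(0),F[:,:2].round(4).tolist())
E
```

```text
w18 [0.44731044 0.30993219 0.019     ] [0.45064301 0.25230306 0.019     ] [0.44897673 0.28111763 0.019     ] 0.05772541010976947 93.30960791034973
foot [0.44861017 0.2808989  0.007     ] [[0.4199, 0.3297], [0.4742, 0.3316], [0.477, 0.2321], [0.4234, 0.2303]]
w21 [0.4476634  0.30975474 0.019     ] [0.44996529 0.25187995 0.019     ] [0.44881435 0.28081735 0.019     ] 0.05792054408423855 92.27765388809749
foot [0.44832848 0.28113709 0.007     ] [[0.42, 0.3298], [0.4742, 0.3316], [0.4771, 0.2322], [0.4219, 0.2309]]
```

Emit:
servo_tool(steps=[{"translation":[-0.5,0,-1.1],"angular":[0,0.04,0],"fingers":0.05},{"translation":[-1,0,-2.3],"angular":[0,0.1,0],"fingers":0.05},{"translation":[-1.5,0,-3.5],"angular":[0,0.16,0],"fingers":0.05},{"translation":[-2,0.2,-4.8],"angular":[0,0.22,0],"fingers":0.05},{"translation":[-2.6,0.5,-6.1],"angular":[0,0.265,0],"fingers":0.05},{"translation":[-3.2,0.8,-7.4],"angular":[0,0.265,0],"fingers":0.05},{"translation":[-3.65,1,-8.5],"angular":[0,0.265,0],"fingers":0.05},{"translation":[-3.65,1,-8.5],"angular":[0,0.265,0],"fingers":0.05}])

```text
clock: 28.9
ee_pos: [0.4343, 0.0377, 0.1751]
ee_rot: [-1.574, 0.004, -0.267]
wrist_force: [0.3, -0.3, 0.6]
grip_width: 0.0449
```

```bash
python3 - <<'E'
from h import *
im=snap('wrist','w22')
plan([.4359,.0373,.06],rot(-15.2))
E
```

```text
t 28.95 pos [0.4351 0.0385 0.1756] rpy [-90.2   0.1 -15.3] q [-0.166  0.121  1.892 -0.003  1.132  0.101] w 0.0449 F [ 0.6 -0.3  0.8] tip 0.014
MOVE [0.05, 4.62, -0.03] [0.003, -0.001, -0.002] mm 116 deg 0.2
```

View pics/w22.png

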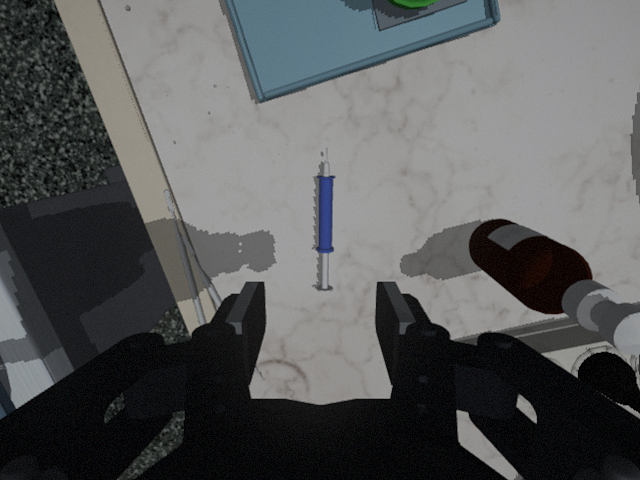

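```bash
python3 - <<'E'
from h import *
im=load('w22')
a=onz(im,(327,177.5),.007);b=onz(im,(324.3,250),.007);w=(b-a)/np.linalg.norm(b-a)
o=(a+b)/2+w*.0065; print(a,b,np.linalg.norm(b-a),o,np.degrees(np.arctan2(w[1],w[0])))
plan([o[0],o[1],.017],rot(np.degrees(np.arctan2(w[1],w[0]))+90))
E
```

```text
[0.44796092 0.06837414 0.007     ] [0.43025176 0.01130971 0.007     ] 0.05974917166055743 [0.43717979 0.03363399 0.007     ] -107.2410084449707
t 28.95 pos [0.4351 0.0385 0.1756] rpy [-90.2   0.1 -15.3] q [-0.166  0.121  1.892 -0.003  1.132  0.101] w 0.0449 F [ 0.6 -0.3  0.8] tip 0.014
MOVE [0.15, 6.34, -0.15] [0.003, 0.035, -0.002] mm 159 deg 2.0
```

Emit:
servo_tool(steps=[{"translation":[0.11,1.5,-0.1],"angular":[0,0.02,0],"fingers":0.0},{"translation":[0.11,3,-0.1],"angular":[0,0.02,0],"fingers":0.0},{"translation":[0.11,4.5,-0.1],"angular":[0,0.02,0],"fingers":0.0},{"translation":[0.11,5.6,-0.1],"angular":[0,0.02,0],"fingers":0.0},{"translation":[0.11,6.0,-0.1],"angular":[0,0.02,0],"fingers":0.0},{"translation":[0.11,6.0,-0.1],"angular":[0,0.02,0],"fingers":0.0}])

```text
clock: 29.7
ee_pos: [0.4373, 0.0358, 0.026]
ee_rot: [-1.574, 0.002, -0.283]
wrist_force: [0.2, 0.0, 0.4]
grip_width: 0.0427
```

```bash
python3 - <<'E'
from h import *
im=snap('wrist','w23')
plan([.4366,.0355,.018],rot(-16.5))
E
```

```text
t 29.75 pos [0.4378 0.0356 0.0267] rpy [-90.2   0.  -16.2] q [-0.172  0.353  2.054 -0.004  0.736  0.115] w 0.0428 F [-0.2 -0.1 -0.5] tip 0.014
MOVE [-0.04, 0.35, -0.02] [0.003, 0.004, -0.001] mm 9 deg 0.3
```

View pics/w23.png

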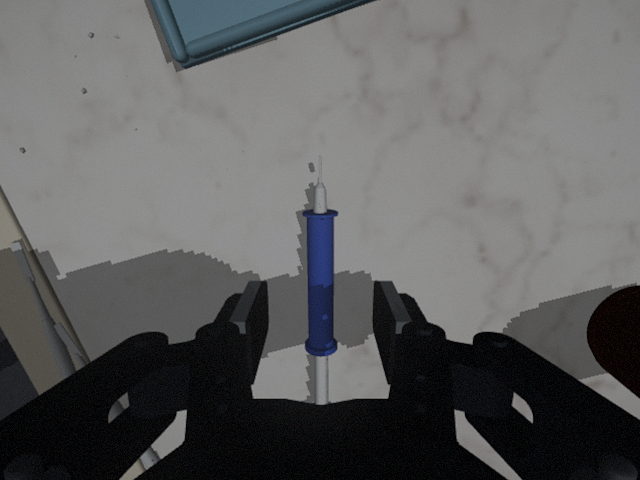

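```bash
python3 - <<'E'
from h import *
im=load('w23')
a=onz(im,(321,213),.008);b=onz(im,(321,346),.008);w=(b-a)/np.linalg.norm(b-a)
o=(a+b)/2+w*.0065; print(a,b,np.linalg.norm(b-a),o,np.degrees(np.arctan2(w[1],w[0]))+90)
p=np.array([.4376,.0357,0]);print('tcp along syringe y',(p-o)@w)
E
```

```text
[0.44774877 0.06939986 0.008     ] [0.43100103 0.0120334  0.008     ] 0.05976117975639796 [0.43755331 0.03447709 0.008     ] -16.27480047209785
tcp along syringe y -0.0011869881515033586
```

Emit:
servo_tool(steps=[{"translation":[0,0.34,0],"angular":[0,0,0],"fingers":0.0},{"translation":[0,0.34,0],"angular":[0,0,0],"fingers":-0.5},{"translation":[0,0.34,0],"angular":[0,0,0],"fingers":-0.95},{"translation":[0,0.34,0],"angular":[0,0,0],"fingers":-0.95},{"translation":[0,0.34,0],"angular":[0,0,0],"fingers":-0.95},{"translation":[0,0.34,0],"angular":[0,0,0],"fingers":-0.95},{"translation":[0,0.34,0],"angular":[0,0,0],"fingers":-0.95}], squeeze=30)

```text
clock: 30.62
ee_pos: [0.4375, 0.0351, 0.0182]
ee_rot: [-1.574, 0.0, -0.284]
wrist_force: [-0.5, 0.3, 5.8]
grip_width: 0.0136
```

```bash
python3 - <<'E'
from h import *
im=snap('wrist','w24')
plan([.4376,.036,.14],rot(-16.3))
plan([.448,.281,.12],rot(2))
E
```

```text
t 30.68 pos [0.4375 0.0351 0.0182] rpy [-90.2   0.  -16.3] q [-0.173  0.369  2.061 -0.004  0.712  0.115] w 0.0133 F [-0.6 -0.5  6.6] tip 0.014
MOVE [-0.01, -4.87, 0.02] [0.003, 0.0, -0.0] mm 122 deg 0.2
t 30.68 pos [0.4375 0.0351 0.0182] rpy [-90.2   0.  -16.3] q [-0.173  0.369  2.061 -0.004  0.712  0.115] w 0.0133 F [-0.6 -0.5  6.6] tip 0.014
MOVE [-2.35, -4.1, 9.55] [0.003, -0.319, -0.001] mm 266 deg 18.3
```

View pics/w24.png

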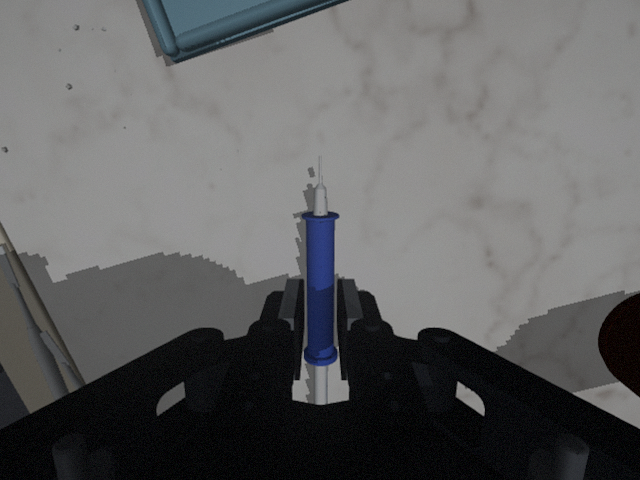

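Emit:
servo_tool(steps=[{"translation":[0,-1,0],"angular":[0,0,0],"fingers":-0.95},{"translation":[0,-2.8,0],"angular":[0,0,0],"fingers":-0.95},{"translation":[-0.3,-4.1,1.5],"angular":[0,-0.06,0],"fingers":-0.95},{"translation":[-0.7,-4.1,3.2],"angular":[0,-0.13,0],"fingers":-0.95},{"translation":[-1.2,-4.1,4.9],"angular":[0,-0.2,0],"fingers":-0.95},{"translation":[-1.6,-4.1,6.6],"angular":[0,-0.26,0],"fingers":-0.95},{"translation":[-2.1,-4.1,8.4],"angular":[0,-0.32,0],"fingers":-0.95},{"translation":[-2.35,-4.1,9.55],"angular":[0,-0.32,0],"fingers":-0.95}])

```text
clock: 31.68
ee_pos: [0.4473, 0.2831, 0.1193]
ee_rot: [-1.573, 0.002, 0.038]
wrist_force: [-0.3, 0.2, 0.3]
grip_width: 0.0134
```

Emit:
servo_tool(steps=[{"translation":[0,0,0],"angular":[0,0,0],"fingers":-0.95},{"translation":[0,0,0],"angular":[0,0,0],"fingers":-0.95}])

```text
clock: 31.92
ee_pos: [0.4474, 0.2804, 0.1192]
ee_rot: [-1.574, 0.003, 0.036]
wrist_force: [-0.3, -0.7, -0.4]
grip_width: 0.0137
```

```bash
python3 - <<'E'
from h import *
im=snap('wrist','w25');s=snap('side','s25')
cv2.imwrite('pics/s25c.png',cv2.resize(s['color'][110:230,230:390,::-1],None,fx=5,fy=5,interpolation=cv2.INTER_CUBIC))
plan([.448,.281,.055],rot(2))
d=np.array([np.cos(np.radians(92)),np.sin(np.radians(92)),0])
c=np.array([.448,.2818,.019]);print(proj(im,[c+d*.029,c-d*.029]))
E
```

```text
t 32.02 pos [0.4477 0.28   0.1195] rpy [-90.2   0.2   2. ] q [ 0.349  0.342  1.754 -0.002  1.049  0.315] w 0.0133 F [ 1.  -0.2 -0.1] tip 0.014
MOVE [0.02, 2.58, 0.05] [0.003, -0.0, -0.003] mm 64 deg 0.2
[[321.58448419 193.92390914]
 [321.48252972 282.03371905]]
```

View pics/w25.png

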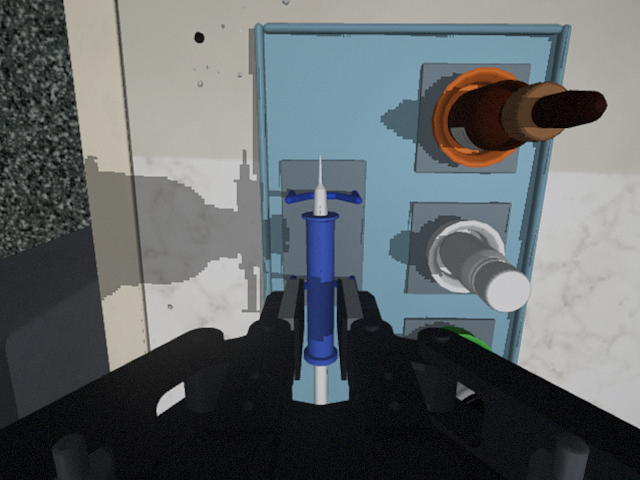

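View pics/s25c.png

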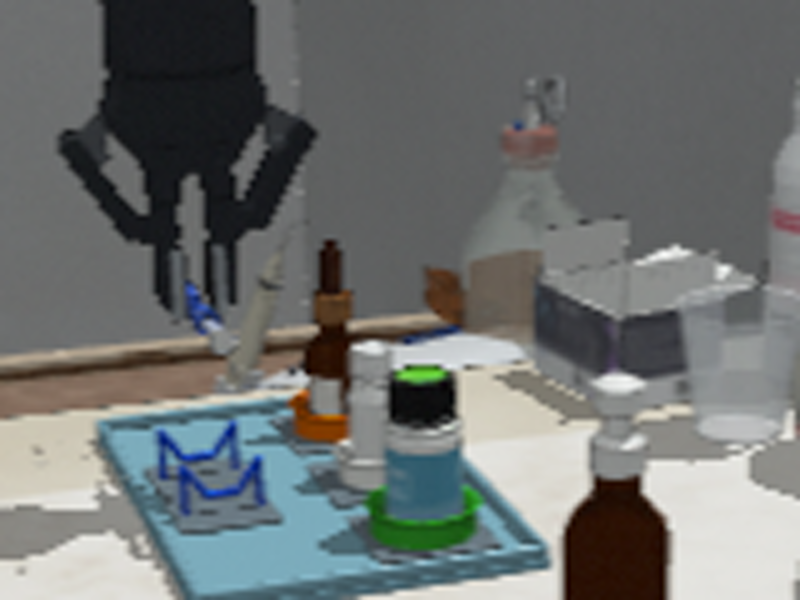

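Emit:
servo_tool(steps=[{"translation":[0.03,0.8,0.05],"angular":[0,0,0],"fingers":-0.95},{"translation":[0.03,1.8,0.05],"angular":[0,0,0],"fingers":-0.95},{"translation":[0.03,2.5,0.05],"angular":[0,0,0],"fingers":-0.95},{"translation":[0.03,2.8,0.05],"angular":[0,0,0],"fingers":-0.95},{"translation":[0.03,2.8,0.05],"angular":[0,0,0],"fingers":-0.95},{"translation":[0.03,2.8,0.05],"angular":[0,0,0],"fingers":-0.95}])

```text
clock: 32.78
ee_pos: [0.4491, 0.2821, 0.0504]
ee_rot: [-1.573, 0.001, 0.036]
wrist_force: [0.1, -0.6, -0.7]
grip_width: 0.014
```

```bash
python3 - <<'E'
from h import *
im=snap('wrist','w26');s=snap('side','s26')
cv2.imwrite('pics/s26c.png',cv2.resize(s['color'][110:230,230:390,::-1],None,fx=5,fy=5,interpolation=cv2.INTER_CUBIC))
plan([.4485,.2815,.0385],rot(2))
E
```

```text
t 32.88 pos [0.449  0.2823 0.0505] rpy [-90.1   0.    2.1] q [ 0.352  0.437  1.815 -0.002  0.89   0.318] w 0.0134 F [ 0.5  0.3 -0.5] tip 0.014
MOVE [-0.02, 0.48, -0.03] [0.002, 0.001, -0.0] mm 12 deg 0.1
```

View pics/w26.png

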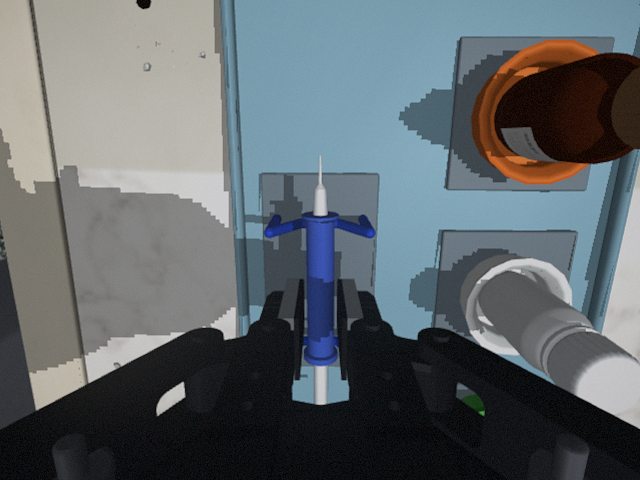

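View pics/s26c.png

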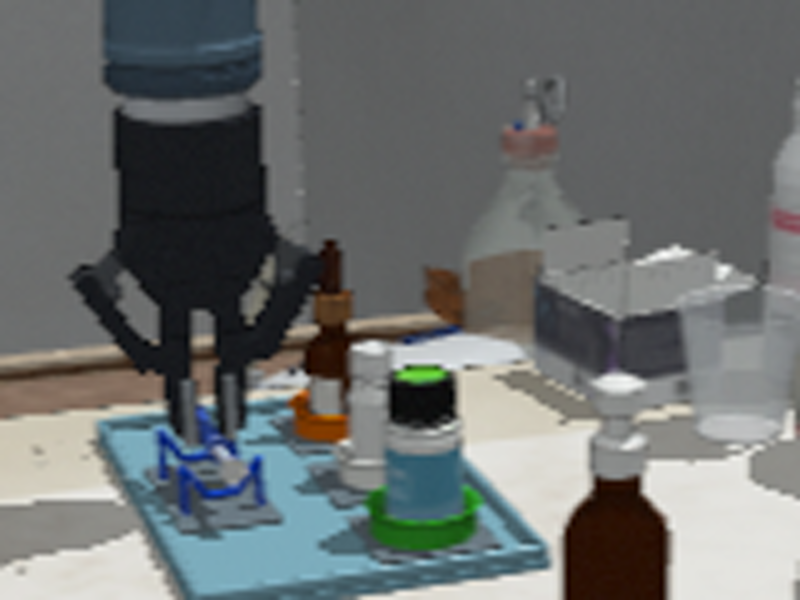

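Emit:
servo_tool(steps=[{"translation":[0,0.2,-0.02],"angular":[0,0,0],"fingers":-0.95},{"translation":[0,0.35,-0.02],"angular":[0,0,0],"fingers":-0.95},{"translation":[0,0.46,-0.02],"angular":[0,0,0],"fingers":-0.95},{"translation":[0,0.46,-0.02],"angular":[0,0,0],"fingers":-0.95},{"translation":[0,0.46,-0.02],"angular":[0,0,0],"fingers":-0.95}])

```text
clock: 33.5
ee_pos: [0.4484, 0.2817, 0.0381]
ee_rot: [-1.573, 0.002, 0.036]
wrist_force: [-0.1, -0.3, -1.0]
grip_width: 0.0133
```

```bash
python3 - <<'E'
from h import *
im=snap('wrist','w27')
plan([.4485,.2815,.038],rot(2))
E
```

```text
t 33.55 pos [0.4484 0.2817 0.0381] rpy [-90.1   0.1   2.1] q [ 0.351  0.456  1.825 -0.002  0.864  0.317] w 0.0132 F [-0.2  0.3 -0.4] tip 0.014
MOVE [0.0, 0.0, -0.01] [0.003, 0.001, -0.002] mm 0 deg 0.2
```

View pics/w27.png

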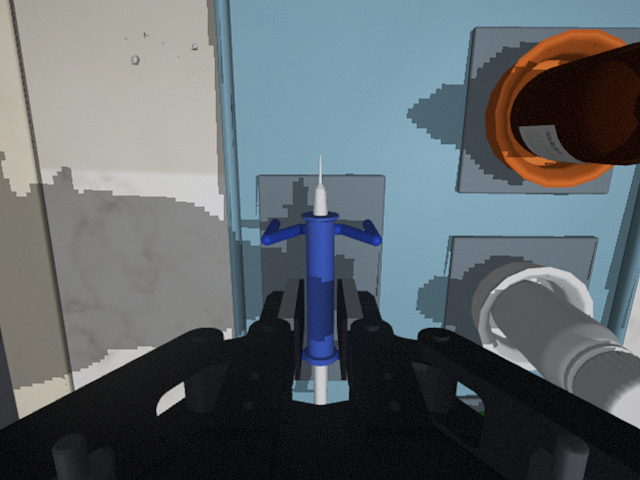

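Emit:
servo_tool(steps=[{"translation":[0,0.04,0],"angular":[0,0,0],"fingers":-0.95},{"translation":[0,0.04,0],"angular":[0,0,0],"fingers":-0.6},{"translation":[0,0.04,0],"angular":[0,0,0],"fingers":-0.3},{"translation":[0,0.04,0],"angular":[0,0,0],"fingers":-0.2},{"translation":[0,0.04,0],"angular":[0,0,0],"fingers":-0.2},{"translation":[0,-0.5,0],"angular":[0,0,0],"fingers":-0.2},{"translation":[0,-2,0],"angular":[0,0,0],"fingers":-0.2},{"translation":[0,-4,0],"angular":[0,0,0],"fingers":-0.2}])

```text
clock: 34.55
ee_pos: [0.4479, 0.2816, 0.1391]
ee_rot: [-1.574, 0.004, 0.036]
wrist_force: [1.2, 1.1, 0.6]
grip_width: 0.0341
```

Emit:
servo_tool(steps=[{"translation":[0,-1,-0.5],"angular":[0,0,0],"fingers":-0.2},{"translation":[0,-2,-1.2],"angular":[0,0,0],"fingers":-0.2},{"translation":[-0.5,-2.6,-2.2],"angular":[0,0,0],"fingers":-0.2},{"translation":[-0.5,-2.6,-2.2],"angular":[0,0,0],"fingers":-0.2},{"translation":[-0.5,-2.6,-2.2],"angular":[0,0,0],"fingers":-0.2}])

```text
clock: 35.17
ee_pos: [0.4384, 0.227, 0.2035]
ee_rot: [-1.573, 0.001, 0.035]
wrist_force: [-1.0, 0.1, -0.2]
grip_width: 0.0342
```

```bash
python3 - <<'E'
from h import *
im=snap('wrist','w28');s=snap('side','s28')
cv2.imwrite('pics/s28c.png',cv2.resize(s['color'][110:230,230:390,::-1],None,fx=5,fy=5,interpolation=cv2.INTER_CUBIC))
plan([.4,.2,.2],rot(2))
E
```

```text
t 35.27 pos [0.4381 0.2272 0.2029] rpy [-90.1   0.2   2.1] q [ 0.253  0.194  1.728 -0.002  1.223  0.218] w 0.0343 F [-0.6  0.2  0. ] tip 0.014
MOVE [-1.56, 0.12, -1.03] [0.002, 0.001, -0.003] mm 47 deg 0.2
```

View pics/w28.png

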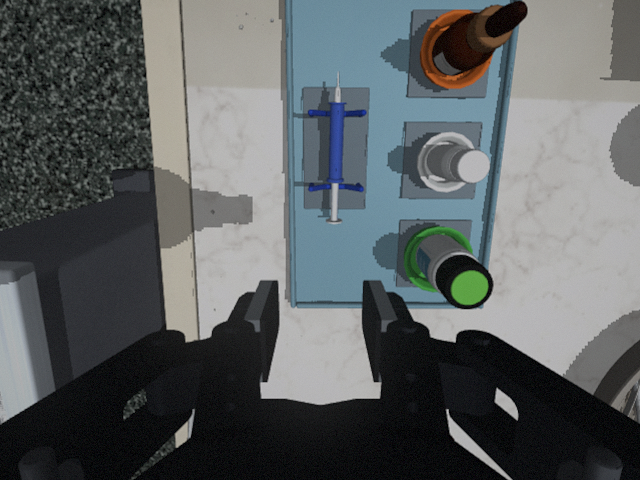

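View pics/s28c.png

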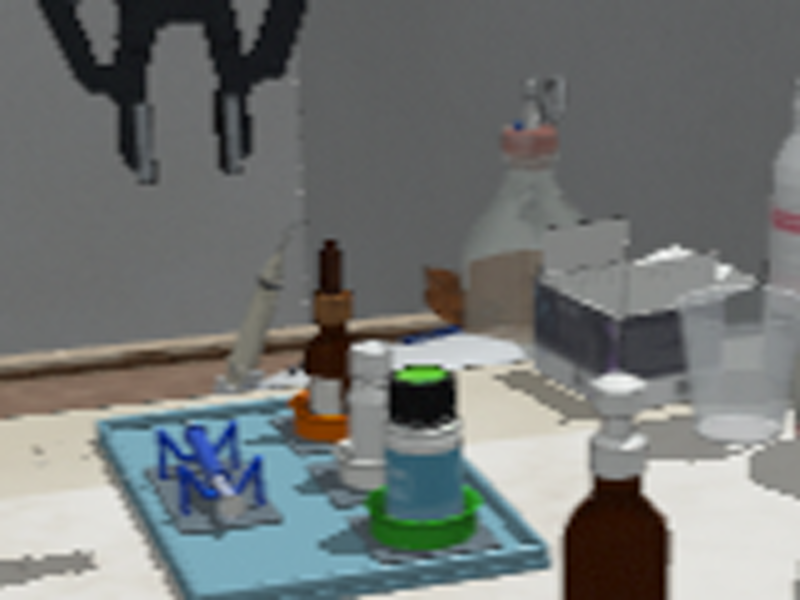

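```bash
python3 - <<'E'
from h import *
a=load('side0');b=snap('side','s29');t0=load('top0');t=snap('top','t29')
for n,x,y,bx in (('spray side',a,b,(180,260,335,370)),('wsyr side',a,b,(285,335,390,412)),('wsyr top',t0,t,(185,215,410,465)),('spray top',t0,t,(175,215,320,350))):
    d=np.abs(x['color'].astype(int)-y['color'])[bx[0]:bx[1],bx[2]:bx[3]];print(n,d.mean().round(2),(d.max(2)>60).mean().round(4))
im=load('w28');f=lambda p:onz(im,p,.027)
A,B=f((337,103)),f((334,183));w=(B-A)/np.linalg.norm(B-A);print('syr origin',(A+B)/2+w*.0065,np.degrees(np.arctan2(w[1],w[0])))
F,N=onz(im,(337,115),.02),onz(im,(334.5,186),.02);print('rest',(F+N)/2)
cv2.imwrite('pics/t29c.png',cv2.resize(t['color'][150:300,130:500,::-1],None,fx=2.1,fy=2.1,interpolation=cv2.INTER_CUBIC))
E
```

```text
spray side 5.07 0.0
wsyr side 7.42 0.0
wsyr top 6.99 0.0
spray top 6.44 0.0
syr origin [0.44832628 0.27959331 0.027     ] -89.64140778481503
rest [0.4490249  0.28022665 0.02      ]
```

View pics/t29c.png

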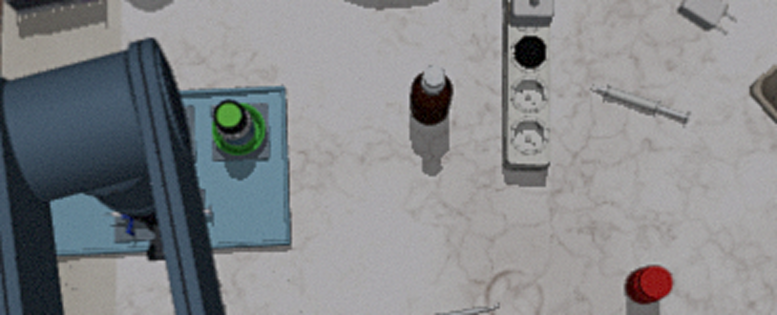

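All good; look-alikes unmoved. Handing in.

```bash
python3 -c "
from cell import arm
print(arm.hand_in(), arm.read_state()['clock'])"
```

```text
the job is handed in; nothing more can be done
the job is handed in; nothing more can be done
```

The tray is laid up and the job is handed in at about 35 s on the robot clock. All four items are in their places, and the hand-in itself reports no verdict.

- **Jar and bottles:** the gel jar is in the green socket, the amber dropper in the orange one and the white bottle in the white one. All three look upright and seated in the last wrist and side views. I carried the dropper with the tool leaned about 45° so its bulb cleared the gripper body; it stayed upright throughout.
- **Blue syringe:** it lies in both forks. In the last wrist view it measured about 1 mm off centre both across and along the rest, and within about 2° in direction.
- **Look-alikes:** the white syringe and the spray bottle show no change from the starting pictures in the side and top views. The gripper was open and clear of everything at hand-in.

**Disagreements:**
- The top and wrist cameras differed by about 3 mm on the socket positions, so I aimed at their mean.
- The white bottle was pressed onto its socket floor with about 20 N, with some sideways force as well. Its cap then showed where a centred bottle should.
- At one point joint 6 came within 0.01 rad of its range limit (-3.114 of -3.12).

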